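# Refit the washed filter in the fume extractor and start the fan

## Robot

A 6-joint arm with a two-finger parallel gripper is mounted at the origin on a cart in front of the work surface, level with it; the furniture and walls round the work are solid. World frame = base frame: x ahead of the robot, y to its left, z up, the work surface at z = 0. Lengths are in m, angles in degrees, forces in N, time in s.
With the tool pointing down it reaches from about 0.4 to 0.825 m from the base axis. Payload 7 kg.
Tool frame: the origin (TCP) lies midway between the tips of the shut fingers; the grasp point (between the pads) lies r.grip_depth behind it (r.grip_depth is the distance from the TCP to the grasp point, in m); z points along the fingers, y is the direction in which the jaws open and shut (so a half turn about z gives the same grasp; the last joint's range is limited). The gripper opens to 88 mm and grips with 3 to 60 N. Pads are 19 mm wide; open, the fingers measure 130 mm over their backs; the gripper's body (78 mm by 193 mm) begins 47 mm behind the grasp point.
Start: joints at [80.048, 20.546, 0.682, 0, -70.136, -16.507], TCP at [0.301, 0.604, 0.193] pointing down, gripper open.
Joint ranges: [-176.03, 176.03], [-82.01, 121.73], [-58.28, 71.71], [-173.87, 95.51], [-174.79, -0.11], [-173.66, 173.66]. Speed limits (degrees/s): [136.94, 136.94, 172.46, 180, 180, 180].

## Interface

Orientations are given as [roll, pitch, yaw] about the fixed x, y, z axes, in that order (R = Rz(yaw) Ry(pitch) Rx(roll)).
In Python, from plant import r, imaging, close_job gives the robot as it stands.
- The arm moves only by the tool step_arm, never from a script. Its argument "commands" is a list of rows, each a list of 2 entries, a list of its own where there are three numbers: the shift along the tool's x, y, z in mm, then the turn about the tool's z in degrees. In form: [[[x, y, z], twist], ...]. A call has 1 to 20 rows; each row shifts and turns the commanded pose from where the row before left it, along the tool's axes as they then stand; what a row does not reach is not made up. A row lasts 1/8 s, in which the tool goes at most 62.5 mm and 10.7 degrees, less where a joint would pass 70% of its speed; a pose out of reach is approached as far as the arm can. A call with a gripper value outside its range is refused whole. "gripper" is the closure, from 0 (fully open) to 1 (shut), set as the call begins (left out, the last holds). The fingers move at their own pace and stop on an object; "grip_force" is the grip in N (left out, the last holds). Time passes only in rows, so rows that do not move let the fingers close. It gives the time, the measured TCP pose, the force and the opening at its end, in the units of the state.
- r.get_state(): the state, without advancing time (a new reading comes with each control period).
- imaging.capture(name): name is "scene" or "top" or "wrist"; returns a dict with "img" (420x560x3 uint8, red, green, blue), "z_map" (420x560 float32, m along the optical axis (not along the pixel's ray), 0 where there is no reading), "vfov" (degrees; the focal length in pixels is half the picture's height over the tangent of half this angle, whatever the lens; pixels are square), "cx", "cy" (the principal point, pixels), "extrinsics" (4x4, takes a point from camera to world coordinates); the wrist camera has in their place "T_tool_cam" (4x4, takes a point from camera to tool coordinates, whose origin is the TCP and whose axes are the flange's). Camera axes: x right, y down, z forward; pixel columns grow to the right and rows downward; lengths in m; the calibration is good to about 2 mm. The wrist camera is an equidistant fisheye: a pixel r from the principal point sees the ray r / f radians off the axis. A picture is of the moment at which its call begins: read the wrist's pose just before it.
- close_job(): hands the job in, once; it reports no verdict.
The state is a dict: "time_s": time; "joints": joint angles; "qd": joint speeds; "joint_torque": joint torques, N m; "tcp_pos": TCP position; "eef_rot": TCP orientation; "contact_force": force on the tool from outside, world axes, zero at the start; "moment": the same for the moment, N m; "gripper_width": finger opening in m.
Only numpy, scipy, OpenCV 4.12 (cv2) and the standard library are available. Lean on these libraries where they do the work, as an engineer would, in place of code of your own. Each camera call takes 0.05 s, during which the arm holds its last target.

## Task

The washed filter cassette has dried in the wire drainer. Put it back in the fume extractor, standing on its long edge between the guide channels of the open bay and fully down on the bay floor, then slide the cover fully shut over it and turn the fan dial clockwise from off to the third click. Do not shift the loose things that stand around on the bench.

Things in the scene. Friction and masses are not known exactly. Their poses are not given: they have to be found in the camera images.
- filter_center (a point): Centre of the loose filter cassette: grey frame, white pleats, a block 110 mm long (own x), 30 thick (y), 64 wide (z), about 150 g, symmetric. It starts on its lower corner in the drainer's middle slot: x points down and away from the robot, 65 degrees below level, y level. It lifts straight out; side wires reach 66 mm above the bench. On its long edge z is vertical and it stands by itself.
- drainer_foot (a point): Centre of the underside of the drainer, fixed to the bench: white drip tray 160 mm (own x) x 150 mm (own y) x 10 mm high with three V-shaped slots of steel wire 39 mm apart along y, side wires up to 66 mm above the bench. x points away from the robot, z up.
- extractor: Fume extractor, grey metal box fixed to the bench, 212 mm (own x, away from the robot) x 256 mm (own y, left) x 92 mm high; origin at the centre of its underside. On its deck (the top, 92 mm above the bench) the cover rails rise 11 mm. Filter bay in the left half, fan in the right half, control strip with the dial in front.
- bay_floor (a point): Centre of the bay's floor, 20 mm above the bench; axes as the extractor. Bay 115 mm long (x), 112 wide (y), open on top, rim (deck) 72 mm above this floor. At the middle of each short end a guide channel takes the cassette's end: two ribs reaching 12 mm into the bay, 35 mm apart in y, flared at the top, 60 mm high. Seated, the cassette lies along x, its top 8 mm below the deck.
- cover_grip (a point): Middle of the black bar grip of the sliding cover, 18 mm above the deck, 110 mm above the bench; axes as the extractor. Bar 60 mm long (x), 12 thick (y), top 28 mm above the deck; it stands in the middle of the aluminium cover plate, 135 mm (x) x 120 mm (y) x 4 mm. Shut, it is over the bay's centre.
- cover (a joint): Sliding cover, m: 0 = fully shut (end stop), grows to 0.118 as it slides open along -y of the extractor, to the right over the fan half. Starts open, clear of the bay. Friction 2 N plus some drag; it stays where it is left. It runs 8 mm above a seated cassette and is blocked by one that stands proud.
- dial_grip (a point): Grip point on the vertical axis of the black fan dial, 30 mm above the deck, 122 mm above the bench. A bar grip 13 mm thick (own x), 40 long (own y), top 36 mm above the deck, on a round skirt 42 mm wide and 9 mm high. White pointer line at +y of the bar; at off it points left, along +y of the extractor. z up, turns with the dial.
- fan_dial (a joint): Fan dial, rad: 0 = off (white bar on the plate), grows clockwise seen from above. Clicks every 0.436 rad (25 degrees), marked by growing white dots: third click 1.309, fifth 2.182 (end stop). Starts at off. Let go, it settles in the nearest detent; turning takes about 0.07 N m.
- cup_b: Small pink-stained cup, 79 mm wide, 63 mm high, loose; origin at the centre of its underside.
- masking_tape: Roll of masking tape lying flat, 105 mm wide, 25 mm high, loose; origin at the centre of its underside.
- wood_rib: Kidney-shaped wooden rib, 52 x 100 mm, 9 mm thick, lying flat, loose; origin at the centre of its underside.
- pigment_ochre: Pigment jar, 47 mm wide, 98 mm high, loose; origin at the centre of its underside.
- brush_wide: Wide glue brush, 198 mm long, lying flat, loose; origin at the centre of its underside.

How it is judged (in metres and radians):
On the way, in this order (a step that is already met when the one before it is completed fails the run):
1. the filter stands in the bay guides, down on the floor, and is let go (horizontal distance between filter_center and bay_floor below 0.006 m and z of filter_center in the frame of bay_floor below 0.036 m and angle between the x axis of filter_center and the x axis of bay_floor, either way round below 0.15 rad and contact force between the fingers and filter below 0.1 N), for 0.2 s.
2. the cover is slid fully shut over the filter (value of joint cover below 0.004 m), for 0.2 s.
3. the fan dial is turned to the third click (value of joint fan_dial between 1.18 and 1.44 rad), for 0.2 s.
At the end, for the whole second after the job is handed in: The filter stands on its long edge in the guides (centre within 6 mm of the bay's centre, within 4 mm of fully down, within 0.15 rad of straight and upright), the cover is shut to within 4 mm, and the dial rests at the third click (1.309 rad, within 0.13) (all of step 3 and horizontal distance between filter_center and bay_floor below 0.006 m and z of filter_center in the frame of bay_floor below 0.036 m and angle between the x axis of filter_center and the x axis of bay_floor, either way round below 0.15 rad and angle between the z axis of filter_center and the z axis of bay_floor, either way round below 0.15 rad and value of joint cover below 0.004 m); the robot touches nothing.
It fails at once if a loose thing standing around is shifted by more than 40 mm (distance of any of cup_b, masking_tape, wood_rib, pigment_ochre, brush_wide from where it was at the start of the episode above 0.04 m).
It also fails if it takes over 72 s, if anything falls off the work surface, if the arm or the gripper's body presses on something with over 40 N, if the wrist force passes 120 N, or if a joint passes its speed limit or range.

## Working session

There is one attempt and no reset: what is moved stays moved. The work goes in short steps, Python scripts to look and compute and a tool call to move; the robot and the scene stay as the last step left them, time stands still between calls to the robot, and variables do not carry over. Pictures are saved under pics/ and viewed, and the job is handed in when it is done.

Besides the shell and the picture viewer there is one more tool, called after "Emit:" by a JSON object that holds its "fn" and its "kwargs". step_arm: Moves the arm, as the interface text tells. Its arguments: {"type":"object","properties":{"commands":{"type":"array","items":{"type":"array"}},"gripper":{"type":"number"},"grip_force":{"type":"number"}},"required":["commands"]}

```bash
ls; mkdir -p pics
python3 - <<'E'
from plant import r, imaging
import cv2, numpy as np
print(r.get_state(), r.grip_depth)
for n in ["scene","top","wrist"]:
    c=imaging.capture(n); cv2.imwrite(f"pics/{n}0.png",c["img"][:,:,::-1]); np.save(f"pics/{n}0.npy",c,allow_pickle=True)
    print(n,c["vfov"],c["cx"],c["cy"],c.get("extrinsics",c.get("T_tool_cam")), (c["z_map"]>0).mean())
E
```

```text
pics
{'time_s': 0.0, 'joints': array([ 8.00481406e+01,  2.05914116e+01,  6.33384053e-01, -1.83443194e-02,
       -7.01352592e+01, -1.65087923e+01]), 'qd': array([-0.05207104,  0.01107236, -0.04731842,  0.04787356,  0.08191444,
       -0.04557391]), 'joint_torque': array([ 4.02722644e-04, -5.82715666e+01,  2.93050128e+01,  6.99698657e+00,
        6.86248895e-03, -1.65653405e-04]), 'tcp_pos': array([0.30054647, 0.60379452, 0.19212562]), 'eef_rot': array([ 1.79905658e+02, -9.97706649e-03, -2.64668910e+01]), 'contact_force': array([-1.13214293,  0.63449858,  0.57742067]), 'moment': array([ 0.01254593,  0.05679696, -0.00063389]), 'gripper_width': 0.08740832295806095} 0.0188
scene 49.67262323683369 284.42198077859706 207.46836401448329 [[-0.67981483 -0.45281559  0.57689673 -0.41545067]
 [-0.73311503  0.39829237 -0.55127628  0.83688679]
 [ 0.01985293 -0.79769745 -0.60273098  1.04367386]
 [ 0.          0.          0.          1.        ]] 0.9959778911564626
top 57.79012876737121 283.164140420461 206.14468909213502 [[-9.75621710e-03 -9.94317510e-01  1.06007097e-01  3.66049489e-01]
 [-9.99951947e-01  9.59959914e-03 -1.98759114e-03 -4.29400707e-03]
 [ 9.58671036e-04 -1.06021395e-01 -9.94363387e-01  1.27481969e+00]
 [ 0.00000000e+00  0.00000000e+00  0.00000000e+00  1.00000000e+00]] 0.9959438775510204
wrist 65.70646984690485 276.93771320634596 202.13851649387337 [[-5.37869622e-04 -9.50211689e-01 -3.11604647e-01  8.53522835e-02]
 [ 9.99999855e-01 -5.22359816e-04 -1.33236590e-04  4.27927666e-04]
 [-3.61667807e-05 -3.11604674e-01  9.50211832e-01 -1.91961288e-01]
 [ 0.00000000e+00  0.00000000e+00  0.00000000e+00  1.00000000e+00]] 0.9959311224489796
```

View pics/top0.png

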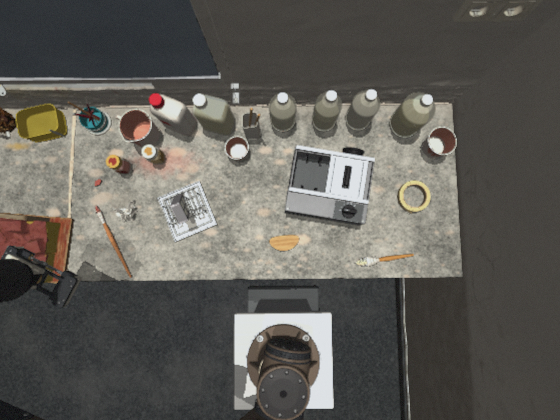

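View pics/scene0.png

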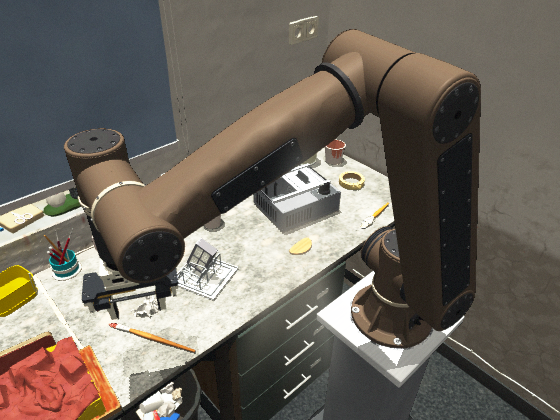

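View pics/wrist0.png

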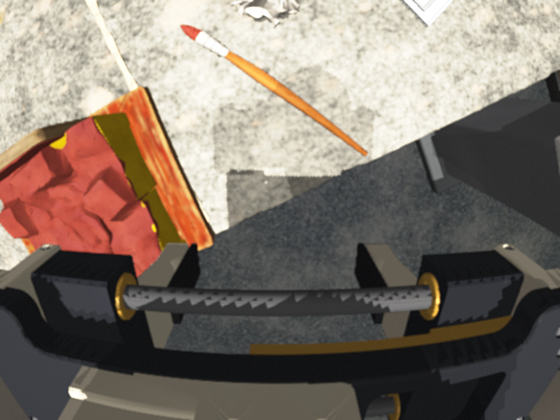

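The top view shows the drainer at about (187,211) with the cassette at about (180,208), and the extractor at (330,185) with its bay on the left and dial at (349,211). I'll zoom in and compute the cloud.

```bash
cat > h.py <<'E'
import numpy as np, cv2
from scipy.spatial.transform import Rotation as R
def load(n): return np.load(f"pics/{n}.npy",allow_pickle=True).item()
def foc(c): return 210/np.tan(np.radians(c["vfov"]/2))
def cloud(c):
    f=foc(c); v,u=np.mgrid[0:420,0:560]; z=c["z_map"]
    P=np.stack([(u-c["cx"])/f*z,(v-c["cy"])/f*z,z],-1); E=c["extrinsics"]
    return P@E[:3,:3].T+E[:3,3]
def ray(c,u,v,h):
    f=foc(c);d=np.array([(u-c["cx"])/f,(v-c["cy"])/f,1]);E=c["extrinsics"]
    d=E[:3,:3]@d;o=E[:3,3];return o+d*(h-o[2])/d[2]
E
python3 - <<'E'
from h import *
c=load("top0");P=cloud(c);img=c["img"][:,:,::-1]
cv2.imwrite("pics/t_dr.png",cv2.resize(img[170:250,145:230],None,fx=7,fy=7,interpolation=cv2.INTER_CUBIC))
cv2.imwrite("pics/t_ex.png",cv2.resize(img[140:230,278:383],None,fx=6,fy=6,interpolation=cv2.INTER_CUBIC))
z=P[...,2]
# deck plane
m=np.zeros(z.shape,bool);m[140:230,278:383]=1
k=m&(z>0.086)&(z<0.098)
print("deck z",np.median(z[k]),k.sum())
H=m&(z>0.05)
cn=cv2.findContours((m&(z>0.08)).astype(np.uint8),0,1)[0];cn=max(cn,key=cv2.contourArea)
(cx,cy),wh,a=cv2.minAreaRect(P[m&(z>0.08)&(z<.1)][:,:2].astype(np.float32));print(cx,cy,wh,a)
h=m&(z>0.115);print("dial",P[h].mean(0),h.sum(),P[h][:,2].max())
# other objects & drainer height map
d=z[175:245:2,150:222:2]
np.set_printoptions(linewidth=250)
print((d*1000).astype(int))
E
```

```text
deck z 0.09278133194137395 3107
0.5729164481163025 -0.15673530101776123 (0.25574642419815063, 0.23808135092258453) 79.83069610595703
dial [ 0.48880316 -0.15407503  0.42628198] 178 1.2748196944606485
[[ -4   1  -2 ...   4  -2  -2]
 [  0   0  -4 ...  -4   2   2]
 [  0  -5   0 ...  -2  -3  -1]
 ...
 [ -3   1   3 ...   0   0   0]
 [ -1   6   1 ...   0   1  -1]
 [ -3  -1   2 ...   0   3 -11]]
```

View pics/t_dr.png

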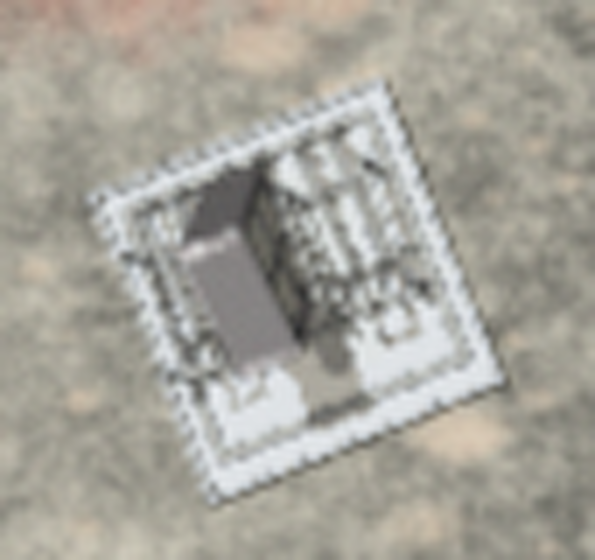

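View pics/t_ex.png

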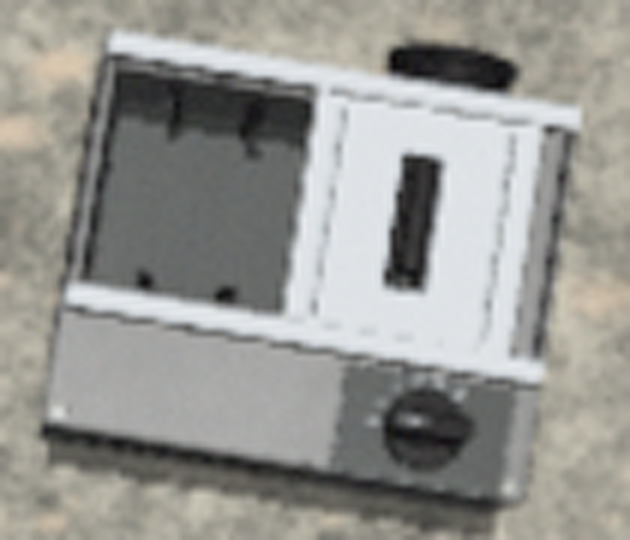

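Run:
```python
from h import *
np.set_printoptions(linewidth=200,suppress=True,precision=4)
c=load("top0");img=c["img"].astype(int)
def px(u,v,h): return ray(c,278+(u+.5)/6-.5,140+(v+.5)/6-.5,h)
# outer box corners (deck level), from zoom picture
cs=[px(*p,.103 if i in(0,3) else .092) for i,p in enumerate([(110,35),(45,425),(520,500),(580,110)])]
for p in cs: print(p)
# bar grip by dark colour on cover, within crop
g=img.sum(2)
def blob(x0,x1,y0,y1,th,h):
    m=np.zeros(g.shape,np.uint8);m[y0:y1,x0:x1]=(g[y0:y1,x0:x1]<th)
    v,u=np.nonzero(m); 
    P=np.array([ray(c,a,b,h) for a,b in zip(u,v)])[:,:2].astype(np.float32)
    print(len(P),P.mean(0),cv2.minAreaRect(P))
blob(339,355,163,190,200,.12)
blob(339,358,203,218,130,.10)
P=cloud(c);z=P[...,2]
m=np.zeros(z.shape,bool);m[200:222,335:362]=1
k=m&(z>.11)&(z<.14);print("dial top",P[k].mean(0),k.sum(),cv2.minAreaRect(P[k][:,:2].astype(np.float32)))
m[:]=0;m[160:192,338:356]=1
k=m&(z>.112)&(z<.14);print("bar",P[k].mean(0),k.sum(),cv2.minAreaRect(P[k][:,:2].astype(np.float32)))
m[:]=0;m[140:230,278:383]=1
k=m&(z>.085)&(z<.11)
yw=np.radians(-10.17);ex=np.array([np.cos(yw),np.sin(yw)]);ey=np.array([-ex[1],ex[0]])
q=P[k][:,:2];X=q@ex;Y=q@ey
print(np.histogram(X,40));print(np.histogram(Y,40))
# bay floor
k=m&(z>.01)&(z<.03)&(g<400);print("floor z",np.median(z[k]),k.sum())
# cassette
m[:]=0;m[175:245,150:222]=1
k=m&(z>.085)&(z<.2);print("cass",k.sum(),P[k].min(0),P[k].max(0),P[k].mean(0),cv2.minAreaRect(P[k][:,:2].astype(np.float32)))
k=m&(z>.004)&(z<.2);print("drainer",cv2.minAreaRect(P[k][:,:2].astype(np.float32)))
```

```text
[ 0.683  -0.0487  0.103 ]
[ 0.4787 -0.0125  0.092 ]
[ 0.4372 -0.2585  0.092 ]
[ 0.6405 -0.2942  0.103 ]
120 [ 0.5798 -0.202 ] ((0.5795652270317078, -0.20160603523254395), (0.017969731241464615, 0.0658579096198082), 79.78630065917969)
29 [ 0.4709 -0.2073] ((0.4748609662055969, -0.20809663832187653), (0.0382080152630806, 0.018201401457190514), 75.3023452758789)
dial top [ 0.4726 -0.208   0.1254] 62 ((0.4730021357536316, -0.20844672620296478), (0.037779491394758224, 0.012624106369912624), 81.5965347290039)
bar [ 0.5807 -0.2067  0.1178] 84 ((0.5810640454292297, -0.20722603797912598), (0.014052290469408035, 0.05751246213912964), 80.35934448242188)
(array([159, 149, 159, 149, 138, 128, 130, 149, 151, 152, 197, 151, 112, 107,  94,  86,  86,  87,  84,  80,  76,  81,  80,  76,  77,  77,  83,  71,  84,  84,  88,  85,  95, 206, 147,  92,   3,   1,
         0,   6]), array([0.4725, 0.4785, 0.4844, 0.4903, 0.4962, 0.5021, 0.508 , 0.5139, 0.5198, 0.5257, 0.5317, 0.5376, 0.5435, 0.5494, 0.5553, 0.5612, 0.5671, 0.573 , 0.5789, 0.5849, 0.5908, 0.5967, 0.6026, 0.6085,
       0.6144, 0.6203, 0.6262, 0.
[... 346 characters left out ...]
0.1746, -0.1682, -0.1618, -0.1554, -0.149 , -0.1426, -0.1362, -0.1298, -0.1234, -0.117 , -0.1107, -0.1043, -0.0979, -0.0915, -0.0851, -0.0787, -0.0723, -0.0659, -0.0595, -0.0531,
       -0.0467, -0.0403, -0.0339, -0.0275, -0.0211, -0.0148, -0.0084, -0.002 ,  0.0044,  0.0108,  0.0172,  0.0236,  0.03  ,  0.0364,  0.0428,  0.0492,  0.0556,  0.062 ,  0.0684,  0.0748]))
floor z 0.01942582390079428 1031
cass 309 [0.4377 0.2838 0.086 ] [0.5245 0.3379 0.1511] [0.4784 0.3081 0.1268] ((0.4821954369544983, 0.3120114803314209), (0.08526438474655151, 0.030053667724132538), 22.158649444580078)
drainer ((0.4948273301124573, 0.3225283622741699), (0.23604601621627808, 0.2274140566587448), 1.7410151958465576)
```

Run:
```python
from h import *
np.set_printoptions(linewidth=200,suppress=True,precision=4)
c=load("top0");P=cloud(c);z=P[...,2];img=c["img"].astype(int)
m=np.zeros(z.shape,bool);m[175:245,150:222]=1
# tray corners from zoom (7x, origin 145,170), outer rim top 10 mm
for p in [(378,85),(97,198),(215,503),(503,380)]: print(ray(c,145+(p[0]+.5)/7-.5,170+(p[1]+.5)/7-.5,.010))
cs=np.array([ray(c,145+(p[0]+.5)/7-.5,170+(p[1]+.5)/7-.5,.010) for p in [(378,85),(97,198),(215,503),(503,380)]])
print("center",cs.mean(0))
for i in range(4):
  d=cs[(i+1)%4]-cs[i];print(np.hypot(*d[:2]),np.degrees(np.arctan2(d[1],d[0])))
yw=np.radians(22.2);ex=np.array([np.cos(yw),np.sin(yw)]);ey=np.array([-ex[1],ex[0]])
k=m&(z>.075)&(z<.2);q=P[k];X=q[:,:2]@ex;Y=q[:,:2]@ey
c0=cs.mean(0)[:2];print("c in rot",c0@ex,c0@ey)
for y0 in np.arange(.08,.14,.005):
  s=(Y>=y0)&(Y<y0+.005)
  if s.sum(): print(round(y0,3),s.sum(),np.round(X[s].min(),4),np.round(X[s].max(),4),np.round(q[s,2].min(),3),np.round(q[s,2].max(),3))
s0=(Y>.098)&(Y<.122)
for x0 in np.arange(.53,.66,.006):
  s=(X>=x0)&(X<x0+.006)
  if s.sum(): print(round(x0-c0@ex,3),s.sum(),np.round(np.median(q[s,2]),4), np.round(Y[s].min()-c0@ey,4),np.round(Y[s].max()-c0@ey,4))
```

```text
[0.5863 0.277  0.01  ]
[0.5328 0.4107 0.01  ]
[0.3869 0.3513 0.01  ]
[0.4438 0.2157 0.01  ]
center [0.4875 0.3137 0.01  ]
0.1439761428026211 111.8033651578015
0.15755425592480551 -157.85177438689766
0.1470593094330748 -67.24604131185747
0.15516351201992956 23.284720620626562
c in rot 0.5698559962031291 0.10625707953991939
0.09 72 0.5238 0.609 0.076 0.147
0.095 70 0.5217 0.6122 0.076 0.149
0.1 43 0.5235 0.609 0.084 0.145
0.105 46 0.522 0.6135 0.075 0.147
0.11 42 0.522 0.6105 0.08 0.151
0.115 45 0.5229 0.607 0.088 0.147
0.12 13 0.5224 0.6108 0.077 0.148
0.135 1 0.5391 0.5391 0.076 0.076
-0.04 24 0.1251 -0.0141 0.0153
-0.034 27 0.1293 -0.0363 0.0417
-0.028 30 0.1312 -0.0144 0.0152
-0.022 28 0.1341 -0.0139 0.0144
-0.016 27 0.1369 -0.014 0.0146
-0.01 30 0.1397 -0.0135 0.0145
-0.004 27 0.1427 -0.0145 0.0133
0.002 27 0.1449 -0.0142 0.0155
0.008 23 0.1418 -0.0138 0.0146
0.014 16 0.1273 -0.014 0.0129
0.02 12 0.1116 -0.0144 0.0121
0.026 10 0.1047 -0.0131 0.0134
0.032 11 0.0924 -0.014 0.0121
0.038 9 0.0804 -0.0132 0.0144
```

Run:
```python
from h import *
np.set_printoptions(linewidth=200,suppress=True,precision=4)
c=load("top0");P=cloud(c);z=P[...,2]
for n,u,v,h in [("cup top",237,145,.063),("cup bot",237,158,.03),("ribL",270,243,.009),("ribR",300,243,.009),("ribtop",285,236,.009),("ribbot",285,250,.009),("brush",105,210,0),("jar?",150,153,.09),("midfree",250,200,0),("bottle",250,120,.0)]:
  print(n,ray(c,u,v,h),P[v,u])
img=c["img"][:,:,::-1]
cv2.imwrite("pics/t_mid.png",cv2.resize(img[110:280,200:310],None,fx=4,fy=4,interpolation=cv2.INTER_CUBIC))
# grasp pt
yw=np.radians(22.2);ex=np.array([np.cos(yw),np.sin(yw)]);ey=np.array([-ex[1],ex[0]])
c0=np.array([0.4875,0.3137])
print("grasp xy",c0-.0094*ex+.0003*ey)
```

```text
cup top [0.697  0.1417 0.063 ] [0.7135 0.149  0.0026]
cup bot [0.6617 0.1456 0.03  ] [0.6551 0.1422 0.0578]
ribL [0.3787 0.038  0.009 ] [0.3787 0.0379 0.0094]
ribR [ 0.3777 -0.0614  0.009 ] [ 0.3778 -0.0617  0.0019]
ribtop [ 0.4013 -0.0119  0.009 ] [ 0.4013 -0.0119  0.0094]
ribbot [ 0.3552 -0.0115  0.009 ] [ 0.3552 -0.0115  0.0101]
brush [0.4947 0.5927 0.    ] [ 0.4952  0.5948 -0.0045]
jar? [0.6663 0.4148 0.09  ] [0.6653 0.4135 0.0939]
midfree [0.5239 0.1049 0.    ] [0.5237 0.1048 0.0012]
bottle [0.8021 0.1047 0.    ] [0.7576 0.0936 0.1302]
grasp xy [0.4787 0.3104]
```

View pics/t_mid.png

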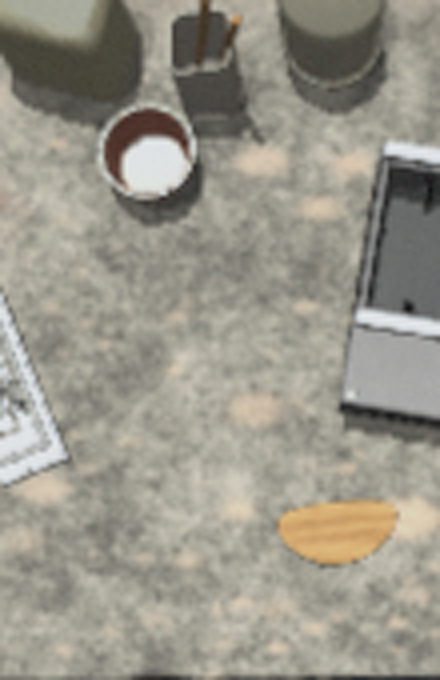

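Emit:
{"fn": "step_arm", "kwargs": {"commands": [[[0,0,0],-9.74],[[0,0,0],-9.74],[[0,0,0],-9.74],[[0,0,0],-9.74],[[0,0,0],-9.74],[[7.7,48.4,0],0],[[7.7,48.4,0],0],[[7.7,48.4,0],0],[[7.7,48.4,0],0],[[7.7,48.4,0],0],[[7.7,48.4,0],0],[[7.7,48.4,0],0],[[0,0,0],0],[[0,0,0],0]], "gripper": 0}}

```text
time_s: 1.9
tcp_pos: [0.4789, 0.311, 0.193]
eef_rot: [-180.0, 0.0, 22.2]
contact_force: [-0.5, 0.8, -0.0]
gripper_width: 0.0877
```

Run:
```python
from plant import r, imaging
import cv2, numpy as np
s=r.get_state();print(s["tcp_pos"],s["eef_rot"],s["joints"])
for n in ["wrist","scene"]:
    c=imaging.capture(n); cv2.imwrite(f"pics/{n}1.png",c["img"][:,:,::-1]); c["st"]=s; np.save(f"pics/{n}1.npy",c,allow_pickle=True)
```

```text
[0.47888268 0.31100345 0.19295157] [-1.79995144e+02  8.28151235e-03  2.21947948e+01] [ 5.26217698e+01  1.08162027e+01 -1.27284693e+01 -9.14252991e-03
 -6.64600097e+01  5.95766764e+01]
```

View pics/wrist1.png

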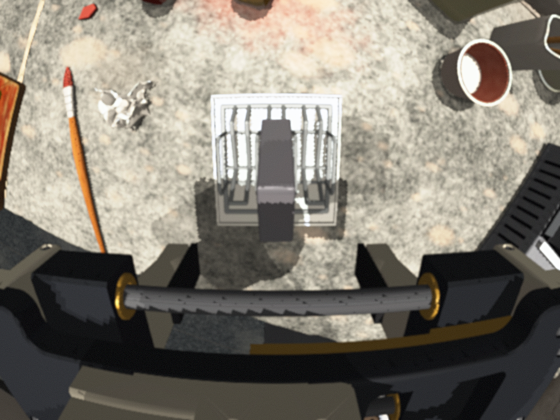

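View pics/scene1.png

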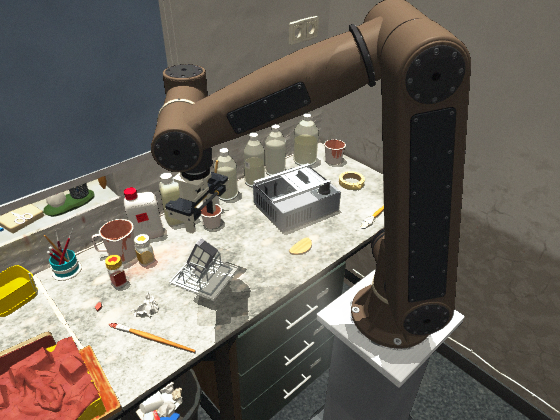

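```bash
cat >> h.py <<'E'
def wcloud(c):
    f=foc(c);v,u=np.mgrid[0:420,0:560];a=(u-c["cx"]);b=(v-c["cy"]);r=np.hypot(a,b)+1e-9;th=r/f
    z=c["z_map"];k=np.tan(th)/r
    P=np.stack([a*k*z,b*k*z,z],-1);T=c["T_tool_cam"];Q=P@T[:3,:3].T+T[:3,3]
    s=c["st"];Rm=R.from_euler("xyz",s["eef_rot"],degrees=True).as_matrix()
    return Q@Rm.T+s["tcp_pos"],Q
def wray(c,u,v,h):
    f=foc(c);a=u-c["cx"];b=v-c["cy"];r=np.hypot(a,b)+1e-9;th=r/f
    d=np.array([np.sin(th)*a/r,np.sin(th)*b/r,np.cos(th)]);T=c["T_tool_cam"];s=c["st"]
    Rm=R.from_euler("xyz",s["eef_rot"],degrees=True).as_matrix()
    d=Rm@T[:3,:3]@d;o=Rm@T[:3,3]+s["tcp_pos"];return o+d*(h-o[2])/d[2]
def proj(c,p):
    E=np.linalg.inv(c["extrinsics"]);q=E[:3,:3]@p+E[:3,3];f=foc(c);return c["cx"]+f*q[0]/q[2],c["cy"]+f*q[1]/q[2]
E
python3 - <<'E'
from h import *
np.set_printoptions(linewidth=200,suppress=True,precision=4)
s=load("scene1");print("tcp in scene",proj(s,s["st"]["tcp_pos"]))
c=load("wrist1");W,Q=wcloud(c);z=W[...,2]
m=np.zeros(z.shape,bool);m[100:242,240:320]=1
k=m&(z>.09)&(z<.17);print(k.sum())
yw=np.radians(22.2);ex=np.array([np.cos(yw),np.sin(yw)]);ey=np.array([-ex[1],ex[0]])
t=c["st"]["tcp_pos"][:2];q=W[k];X=(q[:,:2]-t)@ex;Y=(q[:,:2]-t)@ey
for x0 in np.arange(-.06,.06,.008):
  a=(X>=x0)&(X<x0+.008)
  if a.sum()>5: print(round(x0,3),a.sum(),np.median(q[a,2]),np.percentile(Y[a],[2,98]))
E
```

```text
tcp in scene (np.float64(202.06680784678286), np.float64(229.55784692682153))
3667
-0.044 55 0.12290744275352679 [-0.013   0.0146]
-0.036 216 0.1252556276439269 [-0.0136  0.0151]
-0.028 244 0.12909200537381516 [-0.0141  0.0151]
-0.02 259 0.1329268004247588 [-0.0139  0.0152]
-0.012 288 0.13655370638248354 [-0.0143  0.015 ]
-0.004 301 0.1403910026154788 [-0.014   0.0153]
0.004 318 0.14427599251366102 [-0.0139  0.0151]
0.012 401 0.14749562150003598 [-0.0142  0.0154]
0.02 577 0.1380359763209367 [-0.0139  0.0153]
0.028 487 0.12096276797300629 [-0.0131  0.015 ]
0.036 412 0.10376902969647869 [-0.0133  0.0152]
0.044 109 0.09280489209682369 [-0.013   0.0139]
```

The wrist view confirms the cassette is centred under the jaws, with its peak 19 mm ahead at 0.148 m. I'll descend and grip.

Emit:
{"fn": "step_arm", "kwargs": {"commands": [[[0,0,30],0],[[0,0,30],0],[[0,0,20],0],[[0,0,7],0],[[0,0,0],0]], "gripper": 0}}

```text
time_s: 2.62
tcp_pos: [0.4786, 0.3116, 0.106]
eef_rot: [180.0, 0.0, 22.3]
contact_force: [0.5, 0.8, 0.3]
gripper_width: 0.0875
```

Emit:
{"fn": "step_arm", "kwargs": {"commands": [[[0,0,0],0],[[0,0,0],0],[[0,0,0],0],[[0,0,0],0],[[0,0,0],0],[[0,0,0],0]], "gripper": 1, "grip_force": 25}}

```text
time_s: 3.38
tcp_pos: [0.4789, 0.311, 0.106]
eef_rot: [180.0, 0.0, 22.2]
contact_force: [-0.8, 0.1, -0.1]
gripper_width: 0.0332
```

Emit:
{"fn": "step_arm", "kwargs": {"commands": [[[0,0,0],0],[[0,0,0],0],[[0,0,-15],0],[[0,0,-25],0],[[0,0,-30],0],[[0,0,-25],0],[[0,0,-15],0],[[0,0,0],0]]}}

```text
time_s: 4.38
tcp_pos: [0.4792, 0.3115, 0.2172]
eef_rot: [-179.9, -0.1, 22.2]
contact_force: [0.0, 0.1, -2.0]
gripper_width: 0.0286
```

Run:
```python
from plant import r, imaging
import cv2, numpy as np
s=r.get_state();print(s["tcp_pos"],s["eef_rot"],s["joints"],s["gripper_width"])
for n in ["wrist","scene"]:
    c=imaging.capture(n); cv2.imwrite(f"pics/{n}2.png",c["img"][:,:,::-1]); c["st"]=s; np.save(f"pics/{n}2.npy",c,allow_pickle=True)
i=c["img"][120:320,140:300,::-1]
cv2.imwrite("pics/s2.png",cv2.resize(i,None,fx=3,fy=3,interpolation=cv2.INTER_CUBIC))
```

```text
[0.47919864 0.31146349 0.217244  ] [-1.79937852e+02 -1.08376718e-01  2.22397134e+01] [ 5.26321130e+01  9.89266883e+00 -1.06494180e+01  1.30640175e-03
 -6.93329877e+01  5.96071994e+01] 0.028565803169940014
```

View pics/s2.png

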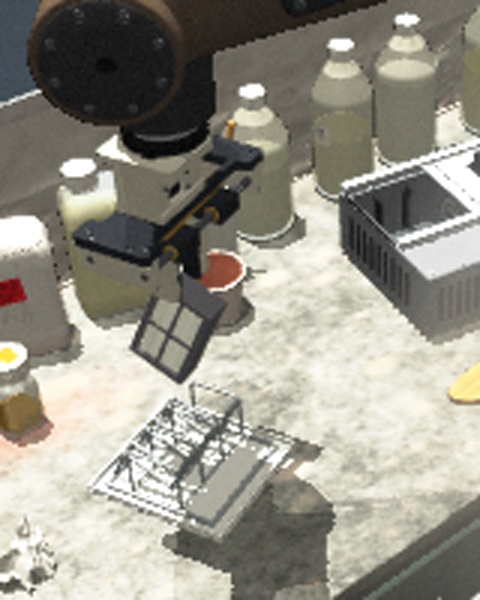

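View pics/wrist2.png

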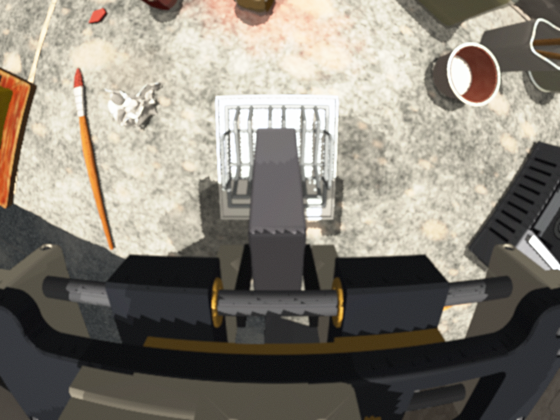

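```bash
cat > tilt.py <<'E'
from h import *
import sys
def prof(n,x0=-.06,x1=.12,y=.012,st=.008):
    c=load(n);W,Q=wcloud(c)
    k=(abs(Q[...,1])<y)&(W[...,2]>.02)&(c["z_map"]>0)&(Q[...,2]<.2)
    for a in np.arange(x0,x1,st):
        m=k&(Q[...,0]>=a)&(Q[...,0]<a+st)
        if m.sum()>8: print(round(a+st/2,3),m.sum(),np.round(np.percentile(Q[...,2][m],[10,50,90]),4))
if __name__=="__main__": prof(sys.argv[1])
E
python3 tilt.py wrist2
```

```text
-0.024 292 [-0.025  -0.0233 -0.0219]
-0.016 342 [-0.0287 -0.0273 -0.0259]
-0.008 389 [-0.0322 -0.0307 -0.0292]
0.0 410 [-0.0361 -0.0342 -0.0328]
0.008 475 [-0.0396 -0.0382 -0.0366]
0.016 648 [-0.0424 -0.0414 -0.04  ]
0.024 9602 [-0.1509 -0.1402 -0.0372]
0.032 2720 [-0.1174 -0.1145 -0.01  ]
0.04 730 [-0.0027  0.0039  0.0114]
0.048 584 [0.015  0.0218 0.0291]
0.056 520 [0.0327 0.0402 0.0481]
0.064 268 [0.0496 0.0538 0.1805]
0.072 42 [0.1863 0.1914 0.1964]
```

Emit:
{"fn": "step_arm", "kwargs": {"commands": [[[0,0,0],8.1],[[0,0,0],8.1],[[0,0,0],8.1],[[0,0,0],8.1],[[13.5,38.6,0],0],[[13.5,38.6,0],0],[[13.5,38.6,0],0],[[13.5,38.6,0],0],[[13.5,38.6,0],0],[[0,0,30],0],[[0,0,40],0],[[0,0,30],0],[[0,0,17],0],[[0,0,8],0],[[0,0,0],0]]}}

```text
time_s: 6.35
tcp_pos: [0.5108, 0.1089, 0.0904]
eef_rot: [179.9, 0.1, -10.2]
contact_force: [-0.6, 0.4, -1.4]
gripper_width: 0.0284
```

```bash
python3 - <<'E'
from plant import r, imaging
import cv2, numpy as np
s=r.get_state();print(s["tcp_pos"],s["eef_rot"],s["contact_force"],s["gripper_width"])
for n in ["wrist","scene"]:
    c=imaging.capture(n); cv2.imwrite(f"pics/{n}3.png",c["img"][:,:,::-1]); c["st"]=s; np.save(f"pics/{n}3.npy",c,allow_pickle=True)
E
python3 tilt.py wrist3
```

```text
[0.51084514 0.10893363 0.09038855] [ 1.79930643e+02  7.15983281e-02 -1.01534526e+01] [-0.61871742  0.40543701 -1.39733895] 0.02841086733079795
-0.024 270 [-0.0255 -0.024  -0.0226]
-0.016 345 [-0.0288 -0.0275 -0.0262]
-0.008 388 [-0.0323 -0.0309 -0.0294]
0.0 416 [-0.0358 -0.0341 -0.0329]
0.008 481 [-0.0394 -0.0379 -0.0366]
0.016 609 [-0.0423 -0.0413 -0.0399]
0.024 9524 [-0.151  -0.1404 -0.0375]
0.032 2836 [-0.1175 -0.1148 -0.0098]
0.04 731 [-0.0021  0.0046  0.0124]
0.048 589 [0.0161 0.0234 0.0308]
0.056 475 [0.0344 0.0414 0.0488]
0.064 127 [0.0513 0.0539 0.056 ]
```

View pics/scene3.png

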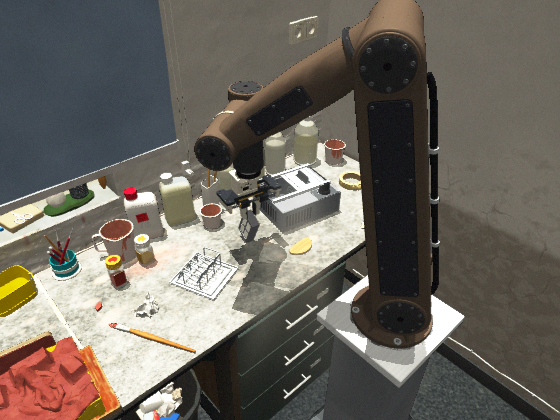

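Emit:
{"fn": "step_arm", "kwargs": {"commands": [[[0,0,4],0],[[0,0,3],0],[[0,0,0],0]]}}

```text
time_s: 6.82
tcp_pos: [0.5114, 0.1092, 0.0841]
eef_rot: [-180.0, -0.0, -10.2]
contact_force: [-0.2, 0.4, -2.9]
gripper_width: 0.0281
```

Emit:
{"fn": "step_arm", "kwargs": {"commands": [[[0,0,0.5],0],[[0,0,0],0],[[0,0,0],0]], "grip_force": 8}}

```text
time_s: 7.2
tcp_pos: [0.5115, 0.1093, 0.0838]
eef_rot: [-180.0, -0.0, -10.2]
contact_force: [-0.0, -0.8, 0.6]
gripper_width: 0.0292
```

Emit:
{"fn": "step_arm", "kwargs": {"commands": [[[0,0,1.5],0],[[-9.8,0,1.5],0],[[-8.7,0,1.9],0],[[-8.6,0,2.7],0],[[-8.3,0,3.4],0],[[0,0,0],0]]}}

```text
time_s: 7.95
tcp_pos: [0.4765, 0.1158, 0.0735]
eef_rot: [-180.0, -0.1, -10.1]
contact_force: [-2.3, -0.1, 9.5]
gripper_width: 0.0298
```

```bash
cat > snap.py <<'E'
from plant import r, imaging
import cv2, numpy as np, sys
k=sys.argv[1]
s=r.get_state();print(s["tcp_pos"],s["eef_rot"],s["contact_force"],s["gripper_width"])
for n in sys.argv[2:]:
    c=imaging.capture(n); cv2.imwrite(f"pics/{n}{k}.png",c["img"][:,:,::-1]); c["st"]=s; np.save(f"pics/{n}{k}.npy",c,allow_pickle=True)
E
python3 snap.py 4 wrist; python3 tilt.py wrist4
```

```text
[0.47649126 0.11580184 0.07352231] [-1.79953030e+02 -6.26243404e-02 -1.01130375e+01] [-2.31037184 -0.12073754  9.48839986] 0.029757778446316937
-0.032 34 [-0.0133 -0.0125 -0.0112]
-0.024 189 [-0.0197 -0.017  -0.0142]
-0.016 207 [-0.0263 -0.0235 -0.021 ]
-0.008 256 [-0.0331 -0.0305 -0.0275]
0.0 300 [-0.0402 -0.0376 -0.0347]
0.008 330 [-0.0479 -0.0452 -0.0418]
0.016 828 [-0.0504 -0.0488 -0.0462]
0.024 9329 [-0.151  -0.1406 -0.0449]
0.032 2814 [-0.1175 -0.1149 -0.0305]
0.04 831 [-0.0268 -0.0233 -0.0197]
0.048 754 [-0.0177 -0.014  -0.0103]
0.056 656 [-0.0085 -0.0051 -0.0012]
0.064 573 [0.0005 0.0038 0.0075]
0.072 520 [0.0092 0.0129 0.0165]
0.08 476 [0.0183 0.0223 0.0258]
0.088 146 [0.027  0.0286 0.0302]
```

Pivoting works: the tilt is now about 49°. Continuing along the arc.

Emit:
{"fn": "step_arm", "kwargs": {"commands": [[[-8,0,4],0],[[-7.5,0,4.8],0],[[-7.1,0,5.5],0],[[-6.7,0,6],0],[[-6,0,6.7],0],[[-5.5,0,7.1],0],[[-4.8,0,7.5],0],[[-3.2,0,6],0],[[0,0,0],0]]}}

```text
time_s: 9.12
tcp_pos: [0.4281, 0.1238, 0.0244]
eef_rot: [180.0, 0.0, -10.1]
contact_force: [0.1, -0.2, -1.8]
gripper_width: 0.0298
```

```bash
python3 snap.py 5 wrist scene; python3 tilt.py wrist5
```

```text
[0.4280604  0.1238441  0.02435785] [ 1.79951703e+02  3.53347543e-02 -1.01484273e+01] [ 0.0754123  -0.23509284 -1.83973047] 0.029804189928652833
0.0 250 [-0.059  -0.0582 -0.0574]
0.008 817 [-0.0584 -0.0575 -0.0565]
0.016 834 [-0.0569 -0.056  -0.055 ]
0.024 9207 [-0.151  -0.1408 -0.1164]
0.032 2795 [-0.1175 -0.1148 -0.0527]
0.04 938 [-0.0526 -0.0516 -0.0507]
0.048 954 [-0.0511 -0.0502 -0.0492]
0.056 954 [-0.0497 -0.0487 -0.0478]
0.064 959 [-0.0483 -0.0473 -0.0463]
0.072 961 [-0.0468 -0.0458 -0.0448]
0.08 958 [-0.0453 -0.0443 -0.0433]
0.088 901 [-0.0439 -0.0429 -0.0419]
0.096 898 [-0.0424 -0.0414 -0.0404]
0.104 848 [-0.041 -0.04  -0.039]
0.112 36 [-0.0391 -0.0385 -0.038 ]
```

Emit:
{"fn": "step_arm", "kwargs": {"commands": [[[-1.5,0,6],0],[[0,0,4],0],[[0,0,0],0]]}}

```text
time_s: 9.6
tcp_pos: [0.4269, 0.1243, 0.0147]
eef_rot: [180.0, 0.0, -10.2]
contact_force: [-0.2, -1.0, -2.3]
gripper_width: 0.0301
```

Emit:
{"fn": "step_arm", "kwargs": {"commands": [[[0,0,0],0],[[0,0,0],0],[[0,0,0],0]], "gripper": 0}}

```text
time_s: 9.98
tcp_pos: [0.4271, 0.1244, 0.0151]
eef_rot: [-180.0, -0.0, -10.2]
contact_force: [0.3, -0.2, 0.5]
gripper_width: 0.0542
```

```bash
python3 snap.py 6 wrist; python3 tilt.py wrist6
```

```text
[0.42707054 0.12437417 0.0151095 ] [-1.79986491e+02 -1.50129897e-02 -1.01591824e+01] [ 0.34756823 -0.21340746  0.49391022] 0.05421398968477912
-0.008 42 [-0.0493 -0.0489 -0.0483]
0.0 621 [-0.05   -0.0494 -0.0487]
0.008 678 [-0.05   -0.0493 -0.0487]
0.016 724 [-0.0501 -0.0493 -0.0486]
0.024 9070 [-0.151  -0.1409 -0.1169]
0.032 2696 [-0.1175 -0.1151 -0.0491]
0.04 860 [-0.0501 -0.0494 -0.0486]
0.048 907 [-0.0501 -0.0493 -0.0486]
0.056 933 [-0.0501 -0.0493 -0.0485]
0.064 955 [-0.0501 -0.0493 -0.0485]
0.072 977 [-0.0501 -0.0493 -0.0484]
0.08 1029 [-0.05   -0.0492 -0.0485]
0.088 1008 [-0.0501 -0.0492 -0.0484]
0.096 1006 [-0.0501 -0.0492 -0.0484]
0.104 585 [-0.05  -0.049 -0.048]
```

View pics/wrist6.png

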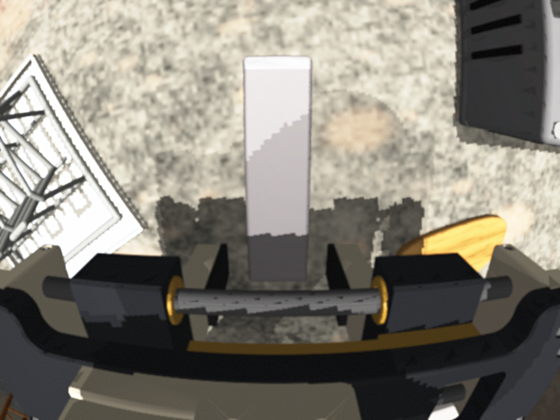

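Run:
```python
from h import *
np.set_printoptions(suppress=True,precision=4)
c=load("wrist6");W,Q=wcloud(c)
k=(abs(W[...,2]-.064)<.004)&(abs(Q[...,1])<.03)&(Q[...,0]>.03)&(Q[...,0]<.14)
q=Q[k][:,:2].astype(np.float32);print(q.max(0),q.min(0),cv2.minAreaRect(q))
s=c["st"];Rm=R.from_euler("xyz",s["eef_rot"],degrees=True).as_matrix()
for p in [(244,58),(310,58),(277,58),(277,70)]:
  print(p,Rm.T@(wray(c,*p,.064)-s["tcp_pos"]))
```

```text
[0.1052 0.0159] [ 0.03   -0.0146] ((0.06758829951286316, 0.0005852235481142998), (0.030354930087924004, 0.07520367950201035), 89.82916259765625)
(244, 58) [ 0.1036 -0.0136 -0.0489]
(310, 58) [ 0.1036  0.0148 -0.0489]
(277, 58) [ 0.1034  0.0006 -0.0489]
(277, 70) [ 0.098   0.0006 -0.0489]
```

Emit:
{"fn": "step_arm", "kwargs": {"commands": [[[0,0,-6.5],0],[[12,0,-6.5],0],[[18,0,0],0],[[14,0,0],0],[[5.5,0.6,0],0],[[0,0,0],0]], "gripper": 0}}

```text
time_s: 10.78
tcp_pos: [0.4756, 0.1145, 0.0274]
eef_rot: [180.0, 0.0, -10.2]
contact_force: [0.0, 0.8, 0.3]
gripper_width: 0.0876
```

Emit:
{"fn": "step_arm", "kwargs": {"commands": [[[0,0,0],0],[[0,0,0],0],[[0,0,0],0],[[0,0,0],0],[[0,0,0],0],[[0,0,0],0],[[0,0,0],0],[[0,0,-15],0],[[0,0,-30],0],[[0,0,-40],0],[[0,0,-40],0],[[0,0,-20],0],[[0,0,0],0]], "gripper": 1, "grip_force": 25}}

```text
time_s: 12.4
tcp_pos: [0.4761, 0.1154, 0.1741]
eef_rot: [-179.9, -0.1, -10.2]
contact_force: [-0.3, 1.1, -2.5]
gripper_width: 0.0289
```

```bash
python3 snap.py 7 wrist; python3 tilt.py wrist7
python3 - <<'E'
from h import *
np.set_printoptions(suppress=True,precision=4)
c=load("top0");P=cloud(c);z=P[...,2]
yw=np.radians(-10.17);ex=np.array([np.cos(yw),np.sin(yw)]);ey=np.array([-ex[1],ex[0]])
X=P[...,:2]@ex;Y=P[...,:2]@ey
hi=(z>.085)&(z<.11)
# inner edges: deck points around bay, along lines
for x0 in np.arange(.56,.66,.02):
  k=hi&(abs(X-x0)<.01)&(Y<.1)&(Y>-.09)
  y=np.sort(Y[k]);g=np.argmax(np.diff(y));print("Y gap",x0,y[g],y[g+1])
for y0 in [-.02,0,.02,.04,.05]:
  k=hi&(abs(Y-y0)<.008);x=np.sort(X[k]);g=np.argmax(np.diff(x));print("X gap",y0,x[g],x[g+1])
E
```

```text
[0.47612576 0.11543381 0.17410336] [-1.79878078e+02 -1.09775305e-01 -1.01640533e+01] [-0.3466799   1.13551152 -2.50619546] 0.02889894365826915
-0.056 75 [-0.037  -0.0364 -0.0359]
-0.048 372 [-0.0372 -0.0366 -0.0359]
-0.04 328 [-0.0372 -0.0366 -0.0359]
-0.016 373 [-0.0372 -0.0365 -0.0358]
-0.008 521 [-0.0373 -0.0366 -0.0358]
0.0 577 [-0.0372 -0.0365 -0.0358]
0.008 599 [-0.0372 -0.0365 -0.0358]
0.016 635 [-0.0373 -0.0365 -0.0357]
0.024 8968 [-0.151  -0.1411 -0.1173]
0.032 2598 [-0.1175 -0.1152 -0.0363]
0.04 743 [-0.0374 -0.0365 -0.0358]
0.048 771 [-0.0373 -0.0366 -0.0357]
0.056 1058 [-0.0366 -0.0249  0.0134]
Y gap 0.56 -0.03275013356155616 -0.013352860951027681
Y gap 0.5800000000000001 -0.04167114886892559 0.0662829883947074
Y gap 0.6000000000000001 -0.041242201805425316 0.06578705041914554
Y gap 0.6200000000000001 -0.041823608372191276 0.06584109119101365
Y gap 0.6400000000000001 -0.04187195498860487 0.06587100254188374
X gap -0.02 0.5500424212055822 0.6667346659798187
X gap 0 0.5512185528292753 0.6671326426042349
X gap 0.02 0.551689383682796 0.6670678850593127
X gap 0.04 0.6825266871317645 0.7939096595969266
X gap 0.05 0.6828672457209451 0.8585337772500331
```

Emit:
{"fn": "step_arm", "kwargs": {"commands": [[[12,36.6,0],0],[[12,36.6,0],0],[[12,36.6,0],0],[[12,36.6,0],0],[[12,36.6,0],0],[[0,0,0],0],[[0,0,0],0]]}}

```text
time_s: 13.32
tcp_pos: [0.5015, -0.0758, 0.1716]
eef_rot: [180.0, 0.1, -10.2]
contact_force: [0.6, 0.4, -1.8]
gripper_width: 0.0289
```

```bash
python3 snap.py 8 wrist top
```

```text
[ 0.50150032 -0.0758012   0.17159161] [ 1.79966782e+02  1.31266410e-01 -1.02138305e+01] [ 0.61305802  0.3733131  -1.80337655] 0.02885740054476454
```

View pics/wrist8.png

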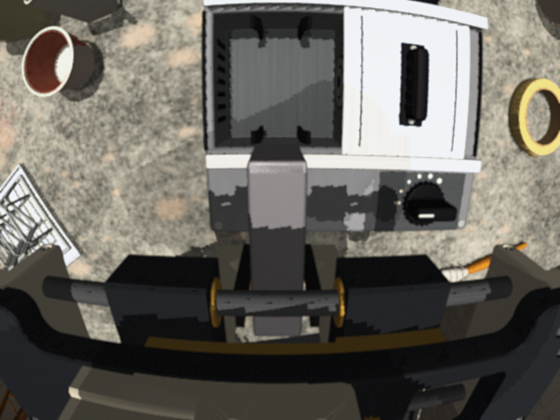

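Run:
```python
from h import *
np.set_printoptions(suppress=True,precision=4,linewidth=200)
c=load("wrist8");W,Q=wcloud(c);img=c["img"][:,:,::-1]
cv2.imwrite("pics/w8.png",cv2.resize(img[0:165,195:350],None,fx=5,fy=3.6*5/3.6*0.72,interpolation=cv2.INTER_CUBIC)) if 0 else cv2.imwrite("pics/w8.png",cv2.resize(img[0:150,195:350],None,fx=4,fy=4,interpolation=cv2.INTER_CUBIC))
Z=W[...,2]
np.set_printoptions(threshold=100000)
# rim edges in tool coords
hi=(Z>.085)&(Z<.11)
for x0 in np.arange(.07,.16,.015):
  k=hi&(abs(Q[...,0]-x0)<.006)&(Q[...,1]<.08)&(Q[...,1]>-.09)
  y=np.sort(Q[...,1][k]);g=np.argmax(np.diff(y));print("Y gap",round(x0,3),y[g],y[g+1])
for y0 in np.arange(-.045,.05,.015):
  k=hi&(abs(Q[...,1]-y0)<.005)&(Q[...,0]>.02);x=np.sort(Q[...,0][k]);g=np.argmax(np.diff(x));print("X gap",round(y0,3),x[g],x[g+1])
# ribs: points in bay with z .06-.084
k=(Z>.06)&(Z<.086)&(Q[...,0]>.03)&(Q[...,0]<.17)&(abs(Q[...,1])<.045)
v,u=np.nonzero(k)
for a in [(0,.1),(.1,.2)]:
  for sg in(-1,1):
    s=(Q[k][:,0]>a[0])&(Q[k][:,0]<a[1])&(np.sign(Q[k][:,1])==sg)
    q=Q[k][s]
    if len(q): print(a,sg,len(q),np.percentile(q,[5,50,95],axis=0))
```

```text
Y gap 0.07 -0.05247342300212619 0.054190184716911574
Y gap 0.085 -0.05208578439651178 0.05426631865700379
Y gap 0.1 -0.051959947299131476 0.05445613752471641
Y gap 0.115 -0.051912740371271346 0.053991931662191364
Y gap 0.13 -0.05185138002135811 0.0542227608430005
Y gap 0.145 -0.05204577309518771 0.05418694338369022
X gap -0.045 0.04623068811414506 0.16027663704959955
X gap -0.03 0.045983251576730964 0.16000640541512626
X gap -0.015 0.04579365830463759 0.16041561761488649
X gap 0.0 0.16262579196247656 0.16291030469085166
X gap 0.015 0.04571104981640114 0.16025296685028084
X gap 0.03 0.045656419686152604 0.1601399630188975
X gap 0.045 0.04589339294497291 0.160178570142117
(0, 0.1) -1 295 [[ 0.0457 -0.0419  0.0868]
 [ 0.0467 -0.0196  0.095 ]
 [ 0.0574 -0.0068  0.1064]]
(0, 0.1) 1 302 [[0.0456 0.007  0.0872]
 [0.047  0.025  0.0958]
 [0.0573 0.0413 0.1068]]
(0.1, 0.2) -1 471 [[ 0.1493 -0.0418  0.0864]
 [ 0.1606 -0.0191  0.0954]
 [ 0.1612 -0.0029  0.1094]]
(0.1, 0.2) 1 481 [[0.1493 0.0032 0.0864]
 [0.1605 0.024  0.0948]
 [0.1612 0.0422 0.1093]]
```

View pics/w8.png

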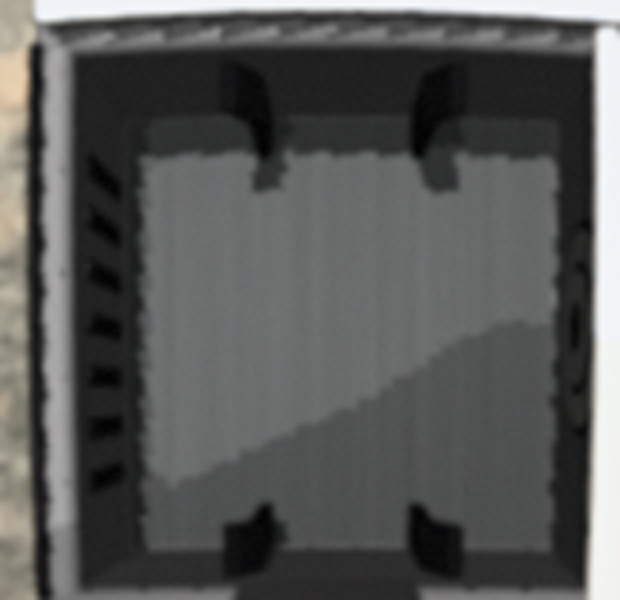

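Run:
```python
from h import *
np.set_printoptions(suppress=True,precision=4,linewidth=200)
c=load("wrist8");W,Q=wcloud(c);Z=W[...,2]
for a in [(.050,.057),(.1495,.156)]:
 for (h0,h1) in [(.03,.05),(.05,.065),(.065,.085)]:
  for sg in(-1,1):
    k=(Z>h0)&(Z<h1)&(Q[...,0]>a[0])&(Q[...,0]<a[1])&(sg*Q[...,1]>.005)&(sg*Q[...,1]<.04)
    q=Q[k]
    if len(q)>3: print(a,h0,sg,len(q),np.percentile(q[:,:2],[2,50,98],axis=0).round(4).tolist())
# floor extents at mid
k=(Z>.012)&(Z<.028)&(Q[...,0]>.07)&(Q[...,0]<.14)&(abs(Q[...,1])<.07);q=Q[k];print("floor y",np.percentile(q[:,1],[.5,99.5]),np.median(Z[k]))
k=(Z>.03)&(Z<.08)&(Q[...,0]>.08)&(Q[...,0]<.13)&(abs(Q[...,1])<.065);q=Q[k]
for sg in(-1,1):
  print("wall",sg,np.percentile(q[sg*q[:,1]>0][:,1],[10,50,90]))
k=(Z>.115)&(Z<.13)&(Q[...,0]>.06)&(Q[...,0]<.17)&(Q[...,1]>.09)&(Q[...,1]<.16);q=Q[k][:,:2].astype(np.float32);print("bar",cv2.minAreaRect(q),np.median(Z[k]))
k=(Z>.123)&(Z<.14)&(Q[...,0]<.05)&(Q[...,0]>-.04)&(Q[...,1]>.09)&(Q[...,1]<.18);q=Q[k][:,:2].astype(np.float32);print("dial",cv2.minAreaRect(q),np.median(Z[k]))
# cassette held: sides and ends
k=(Z>.20)&(Z<.215)&(abs(Q[...,0])<.065)&(abs(Q[...,1])<.02);q=Q[k];print("cass",np.percentile(q[:,0],[0,1,99,100]),np.percentile(q[q[:,0]>.03][:,1],[1,99]))
```

```text
(0.05, 0.057) 0.03 -1 7 [[0.0508, -0.0137], [0.0537, -0.0137], [0.0566, -0.0136]]
(0.05, 0.057) 0.03 1 9 [[0.0504, 0.0206], [0.0541, 0.0206], [0.0567, 0.0209]]
(0.05, 0.057) 0.05 -1 8 [[0.0504, -0.0137], [0.0534, -0.0137], [0.0566, -0.0136]]
(0.05, 0.057) 0.05 1 9 [[0.0509, 0.0206], [0.0546, 0.0206], [0.0566, 0.0208]]
(0.05, 0.057) 0.065 -1 84 [[0.0502, -0.0222], [0.0534, -0.0179], [0.0566, -0.014]]
(0.05, 0.057) 0.065 1 90 [[0.0502, 0.0207], [0.0534, 0.025], [0.0567, 0.0294]]
(0.1495, 0.156) 0.03 -1 8 [[0.1495, -0.0143], [0.1519, -0.0139], [0.1557, -0.0138]]
(0.1495, 0.156) 0.03 1 9 [[0.1497, 0.0206], [0.1516, 0.0207], [0.1549, 0.0216]]
(0.1495, 0.156) 0.05 -1 6 [[0.1501, -0.014], [0.1522, -0.014], [0.1548, -0.0139]]
(0.1495, 0.156) 0.05 1 7 [[0.1497, 0.0207], [0.1527, 0.0209], [0.1555, 0.0209]]
(0.1495, 0.156) 0.065 -1 75 [[0.1497, -0.0225], [0.1527, -0.0183], [0.1557, -0.0145]]
(0.1495, 0.156) 0.065 1 84 [[0.1496, 0.021], [0.1528, 0.0251], [0.1558, 0.0296]]
floor y [-0.0526  0.0596] 0.020639123356687827
wall -1 [-0.0529 -0.0522 -0.0514]
wall 1 [0.0578 0.0587 0.0593]
bar ((0.1030544862151146, 0.11461141705513), (0.059244390577077866, 0.014698178507387638), 0.9131458401679993) 0.11929219019930054
dial ((-0.0024162447080016136, 0.13546128571033478), (0.04010973870754242, 0.013060449622571468), 88.65132141113281) 0.12799193675589893
cass [-0.0546 -0.0521  0.0553  0.0557] [-0.0142  0.0151]
```

Emit:
{"fn": "step_arm", "kwargs": {"commands": [[[25,1,0],0],[[35,1,0],0],[[25,1,0],0],[[17.5,0,0],0],[[0,0,0],0],[[0,0,0],0],[[0,0,0],0]]}}

```text
time_s: 14.3
tcp_pos: [0.6022, -0.0963, 0.1732]
eef_rot: [-180.0, -0.0, -10.1]
contact_force: [-0.7, -0.8, -1.7]
gripper_width: 0.0293
```

```bash
python3 snap.py 9 wrist
python3 - <<'E'
from h import *
c=load("wrist9");a=load("wrist8")["st"];s=c["st"]
Rm=R.from_euler("xyz",a["eef_rot"],degrees=True).as_matrix();print((Rm.T@(s["tcp_pos"]-a["tcp_pos"])).round(4))
W,Q=wcloud(c);Z=W[...,2]
# far rail edge & far wall in tool coords; far ribs
hi=(Z>.085)&(Z<.11)
for y0 in (-.045,-.03,.03,.045):
  k=hi&(abs(Q[...,1]-y0)<.005)&(Q[...,0]>.03)&(Q[...,0]<.1);print("far rail min x",y0,np.sort(Q[...,0][k])[:3].round(4))
k=(Z>.03)&(Z<.08)&(Q[...,0]>.0)&(Q[...,0]<.05);q=Q[k]
for sg in(-1,1):
  t=q[(sg*q[:,1]>.04)&(sg*q[:,1]<.065)];print("wall",sg,len(t),np.percentile(t[:,1],[10,50,90]).round(4) if len(t) else "")
for sg in(-1,1):
    k=(Z>.03)&(Z<.085)&(Q[...,0]>.0465)&(Q[...,0]<.053)&(sg*Q[...,1]>.005)&(sg*Q[...,1]<.04)
    t=Q[k];print("rib",sg,len(t),np.percentile(t[:,1],[2,50,98]).round(4) if len(t) else "")
E
```

```text
[ 0.60215536 -0.09628948  0.17321622] [-1.79989377e+02 -1.13228589e-02 -1.01203644e+01] [-0.70959313 -0.84825528 -1.70456436] 0.029252757066244285
[ 0.1027  0.0023 -0.0019]
far rail min x -0.045 [0.0585 0.0587 0.0587]
far rail min x -0.03 [0.0583 0.0584 0.0584]
far rail min x 0.03 [0.0573 0.0574 0.0575]
far rail min x 0.045 [0.0575 0.0576 0.0576]
wall -1 476 [-0.055  -0.0546 -0.0535]
wall 1 360 [0.0556 0.057  0.0577]
rib -1 91 [-0.0242 -0.0191 -0.0157]
rib 1 94 [0.0185 0.022  0.027 ]
```

View pics/wrist9.png

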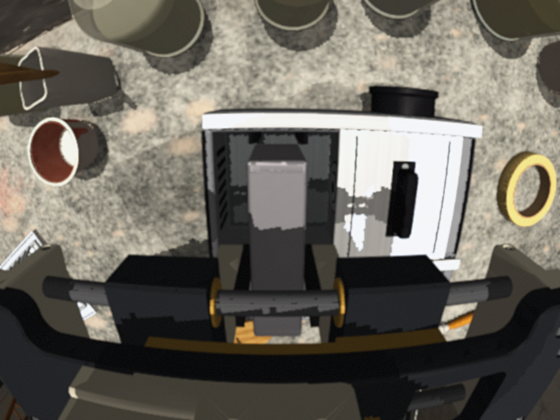

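Emit:
{"fn": "step_arm", "kwargs": {"commands": [[[0,0.7,20],0.3],[[0,0,30],0],[[0,0,25],0],[[0,0,15],0],[[0,0,10],0],[[0,0,8],0],[[0,0,0],0],[[0,0,0],0]]}}

```text
time_s: 15.35
tcp_pos: [0.603, -0.0975, 0.0656]
eef_rot: [-180.0, -0.1, -10.4]
contact_force: [1.7, 0.4, -1.6]
gripper_width: 0.0296
```

Emit:
{"fn": "step_arm", "kwargs": {"commands": [[[0,0,6],0],[[0,0,6],0],[[0,0,4],0],[[0,0,1.5],0],[[0,0,0],0],[[0,0,0],0]]}}

```text
time_s: 16.1
tcp_pos: [0.6024, -0.0974, 0.0479]
eef_rot: [180.0, 0.0, -10.5]
contact_force: [-3.6, 1.8, 5.4]
gripper_width: 0.0292
```

Emit:
{"fn": "step_arm", "kwargs": {"commands": [[[0,0,0],0],[[0,0,0],0],[[0,0,0],0],[[0,0,0],0]], "gripper": 0.48}}

```text
time_s: 16.6
tcp_pos: [0.6026, -0.0975, 0.0473]
eef_rot: [180.0, 0.0, -10.5]
contact_force: [-0.5, -0.1, 0.8]
gripper_width: 0.0455
```

Emit:
{"fn": "step_arm", "kwargs": {"commands": [[[0,0,-20],0],[[0,0,-40],0],[[0,0,-40],0],[[0,0,-20],0],[[0,0,0],0]]}}

```text
time_s: 17.23
tcp_pos: [0.6037, -0.0974, 0.1694]
eef_rot: [-179.9, -0.2, -10.5]
contact_force: [-0.1, -0.4, -1.4]
gripper_width: 0.0457
```

```bash
python3 snap.py 10 wrist
python3 - <<'E'
from h import *
c=load("wrist10");W,Q=wcloud(c);Z=W[...,2]
k=(abs(Z-.084)<.006)&(abs(Q[...,1])<.017)&(abs(Q[...,0])<.07);q=Q[k]
print(k.sum(),np.percentile(Z[k],[5,50,95]),cv2.minAreaRect(q[:,:2].astype(np.float32)))
for a in np.arange(-.05,.06,.01):
  m=k&(abs(Q[...,0]-a)<.005)
  if m.sum()>5: print(round(a,2),np.median(Z[m]).round(4))
E
```

```text
[ 0.60371945 -0.09740095  0.16940792] [-179.94414947   -0.20935952  -10.45190825] [-0.05407729 -0.39709569 -1.44207948] 0.045664007221607
4148 [0.08295442 0.08442389 0.08570245] ((-0.0010326914489269257, 0.0008448958396911621), (0.11870985478162766, 0.03387116268277168), 0.7757062315940857)
-0.05 0.0845
-0.04 0.0845
-0.03 0.0844
-0.02 0.0844
-0.01 0.0845
0.0 0.0845
0.01 0.0845
0.02 0.0844
0.03 0.0845
0.04 0.0843
0.05 0.0842
```

View pics/wrist10.png

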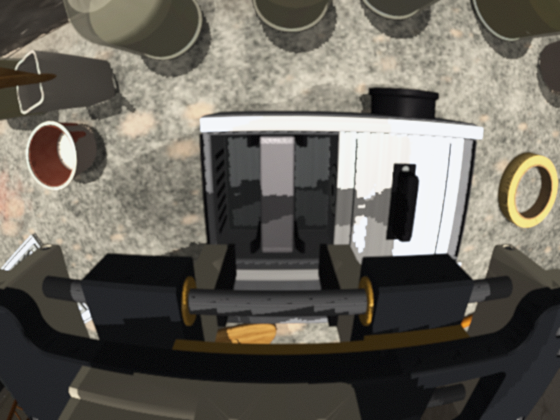

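Run:
```python
from h import *
c=load("wrist10");W,Q=wcloud(c);Z=W[...,2]
k=(Z>.113)&(Z<.125)&(Q[...,1]>.09)&(Q[...,1]<.15)&(abs(Q[...,0])<.05);q=Q[k]
print("bar",k.sum(),np.median(Z[k]),cv2.minAreaRect(q[:,:2].astype(np.float32)),q.mean(0))
k=(Z>.085)&(Z<.103)&(Q[...,1]>.07)&(Q[...,1]<.16)&(abs(Q[...,0])<.03);print("plate",np.median(Z[k]))
```

```text
bar 1055 0.11920006587443138 ((-0.0010195262730121613, 0.11130008101463318), (0.015170534141361713, 0.06028364226222038), 88.34019470214844) [0.00048075 0.11005624 0.05061027]
plate 0.09700140411628229
```

Emit:
{"fn": "step_arm", "kwargs": {"commands": [[[0,37,0],0],[[0,37,0],0],[[0,36.8,0],0],[[0,0,20],0],[[0,0,28],0],[[0,0,14],0],[[0,0,5],0],[[0,0,0],0],[[0,0,0],0]]}}

```text
time_s: 18.4
tcp_pos: [0.5831, -0.2064, 0.1014]
eef_rot: [-180.0, -0.1, -10.4]
contact_force: [0.5, -0.7, -0.2]
gripper_width: 0.0458
```

Emit:
{"fn": "step_arm", "kwargs": {"commands": [[[0,0,0],0],[[0,0,0],0],[[0,0,0],0],[[0,0,0],0],[[0,0,0],0]], "gripper": 1, "grip_force": 20}}

```text
time_s: 19.02
tcp_pos: [0.5824, -0.2064, 0.1004]
eef_rot: [180.0, 0.0, -10.5]
contact_force: [-0.0, -0.1, -0.9]
gripper_width: 0.0028
```

```bash
python3 snap.py 11 wrist scene top; python3 -c "
from h import *
i=load('scene11')['img'][140:240,230:350,::-1];cv2.imwrite('pics/s11.png',cv2.resize(i,None,fx=6,fy=6,interpolation=cv2.INTER_CUBIC))"
```

```text
[ 0.58243171 -0.20641307  0.10043608] [ 1.79998656e+02  3.76678359e-03 -1.04587869e+01] [-0.02076376 -0.10086587 -0.88532655] 0.002783021124102094
```

View pics/s11.png

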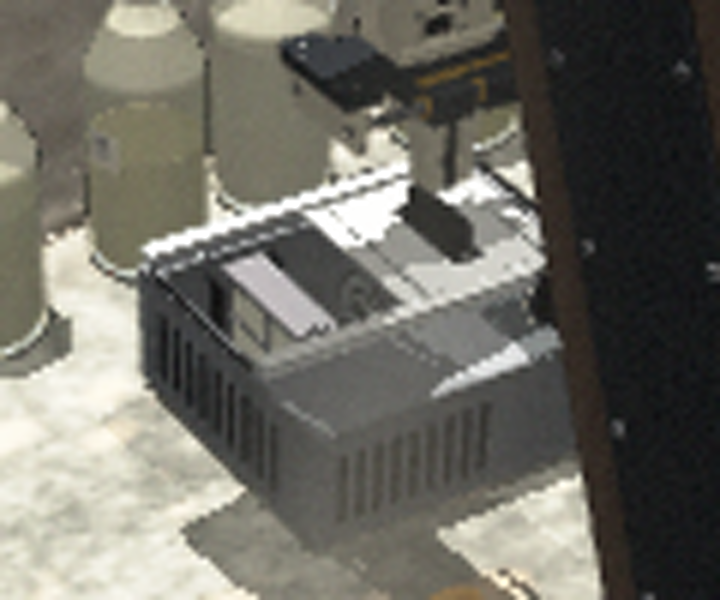

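View pics/wrist11.png

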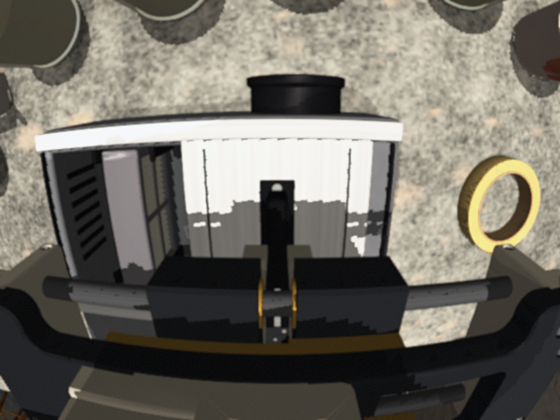

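Emit:
{"fn": "step_arm", "kwargs": {"commands": [[[0,-6,0],0],[[0,-6,0],0],[[0,-6,0],0],[[0,0,0],0]]}}

```text
time_s: 19.68
tcp_pos: [0.5859, -0.1881, 0.1005]
eef_rot: [-180.0, -0.0, -10.4]
contact_force: [-0.4, -0.5, -0.0]
gripper_width: 0.0006
```

```bash
python3 snap.py 12 wrist;python3 - <<'E'
from h import *
c=load("wrist12")
i=c["img"][120:350,150:420,::-1];cv2.imwrite('pics/w12.png',cv2.resize(i,None,fx=2.8,fy=2.5,interpolation=cv2.INTER_CUBIC))
W,Q=wcloud(c);Z=W[...,2]
k=(Z>.113)&(Z<.125)&(Q[...,1]>-.05)&(Q[...,1]<.15)&(abs(Q[...,0]-.03)<.05);q=Q[k]
print("bar",k.sum(),np.median(Z[k]),cv2.minAreaRect(q[:,:2].astype(np.float32)),q.mean(0))
E
```

```text
[ 0.58590771 -0.18808976  0.10052493] [-1.79997662e+02 -6.09533675e-03 -1.04120481e+01] [-0.41489646 -0.4908084  -0.04879903] 0.0006069524383668826
bar 1191 0.11939976848169599 ((0.011363048106431961, 0.018782854080200195), (0.037917714565992355, 0.013774009421467781), 0.009431864134967327) [ 0.01470198  0.01909763 -0.01849657]
```

View pics/w12.png

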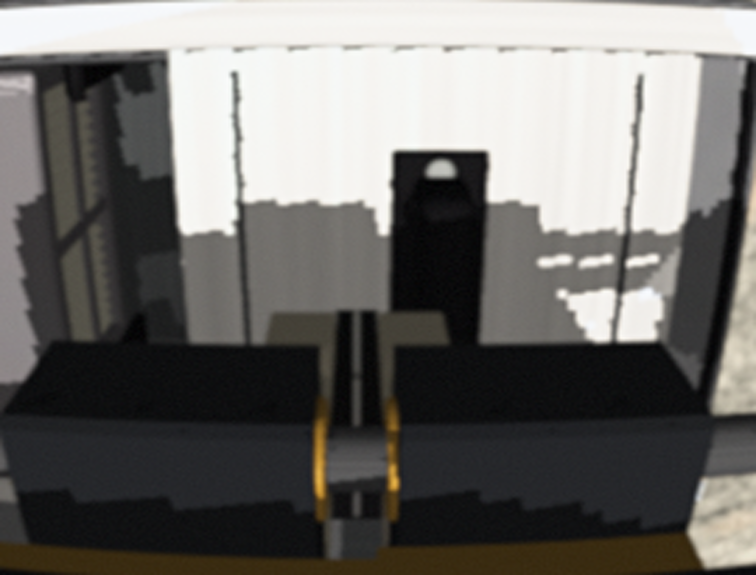

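Run:
```python
from h import *
np.set_printoptions(suppress=True,precision=4,linewidth=160)
c=load("wrist12");W,Q=wcloud(c)
for u in (255,265,277,290,300):
  for v in (235,240,244,246,249,252,256): print(u,v,Q[v,u],W[v,u,2].round(4),c["img"][v,u])
```

```text
255 235 [-0.0015 -0.0139  0.0032] 0.0973 [113 112 108]
255 240 [-0.0051 -0.014   0.0032] 0.0973 [111 109 105]
255 244 [-0.0086 -0.0142  0.0043] 0.0962 [101  98  93]
255 246 [ 0.0112 -0.0109 -0.0396] 0.1401 [69 65 56]
255 249 [ 0.0107 -0.0108 -0.042 ] 0.1425 [67 63 53]
255 252 [ 0.0109 -0.0105 -0.0458] 0.1464 [68 64 55]
255 256 [ 0.0119 -0.0101 -0.0521] 0.1526 [66 62 53]
265 235 [-0.0016 -0.0074  0.0035] 0.097 [111 109 106]
265 240 [-0.0056 -0.0075  0.0043] 0.0962 [112 109 106]
265 244 [-0.0075 -0.0074  0.0022] 0.0983 [99 98 91]
265 246 [ 0.0111 -0.0057 -0.0392] 0.1397 [69 66 56]
265 249 [ 0.0113 -0.0056 -0.0432] 0.1437 [68 64 55]
265 252 [ 0.0111 -0.0055 -0.0461] 0.1467 [67 64 55]
265 256 [ 0.0111 -0.0053 -0.0504] 0.151 [68 65 55]
277 235 [-0.0019  0.0005  0.0043] 0.0962 [118 114 110]
277 240 [-0.0053  0.0005  0.0037] 0.0969 [115 112 107]
277 244 [-0.0083  0.0005  0.0039] 0.0966 [84 82 79]
277 246 [-0.0097  0.0005  0.0036] 0.0969 [75 74 69]
277 249 [-0.0119  0.0005  0.0036] 0.0969 [74 73 70]
277 252 [-0.0136  0.0005  0.0025] 0.0981 [76 75 70]
277 256 [-0.0175  0.0005  0.0041] 0.0964 [74 74 71]
290 235 [-0.0009  0.009   0.0018] 0.0987 [19 19 19]
290 240 [-0.004   0.009   0.0008] 0.0997 [21 20 19]
290 244 [-0.0065  0.009   0.0001] 0.1004 [36 34 30]
290 246 [ 0.0109  0.0073 -0.0389] 0.1394 [67 63 54]
290 249 [ 0.0111  0.0072 -0.0428] 0.1434 [70 65 57]
290 252 [ 0.0114  0.007  -0.0468] 0.1473 [68 65 55]
290 256 [ 0.0111  0.0069 -0.0505] 0.151 [67 64 54]
300 235 [ 0.0082  0.0139 -0.0187] 0.1192 [3 4 5]
300 240 [ 0.0055  0.0139 -0.0197] 0.1202 [10 10 12]
300 244 [ 0.0026  0.0141 -0.0191] 0.1196 [34 31 30]
300 246 [ 0.0115  0.0124 -0.0401] 0.1406 [65 63 52]
300 249 [ 0.0115  0.0122 -0.0436] 0.1441 [68 64 55]
300 252 [ 0.011   0.0121 -0.046 ] 0.1465 [67 64 54]
300 256 [ 0.0119  0.0117 -0.052 ] 0.1525 [64 62 54]
```

View pics/top11.png

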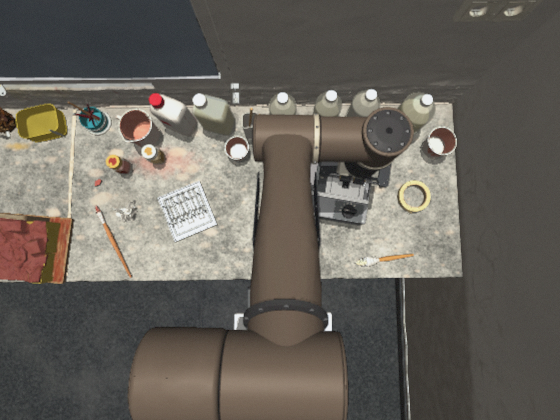

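```bash
python3 snap.py 13 scene
python3 - <<'E'
from h import *
np.set_printoptions(suppress=True,precision=4,linewidth=160)
c=load("scene13")
t=c["st"]["tcp_pos"]
i=cv2.resize(c["img"][140:240,230:350,::-1],None,fx=6,fy=6,interpolation=cv2.INTER_CUBIC)
for h,col in((0,(0,0,255)),(.019,(0,255,0)),(.039,(255,0,0))):
  u,v=proj(c,t+[0,0,h]);print(h,u,v);cv2.circle(i,(int((u-230)*6),int((v-140)*6)),4,col,-1)
cv2.imwrite("pics/s13.png",i)
for n in("wrist1","wrist6","wrist12"):
  w=load(n);W,Q=wcloud(w)
  k=(abs(Q[...,0]-.008)<.008)&(abs(Q[...,1])<.07)&(Q[...,2]<.0)&(Q[...,2]>-.06)
  print(n,k.sum(), np.sort(Q[...,2][k])[-5:] if k.sum() else "")
E
```

```text
[ 0.58585246 -0.18834627  0.1005249 ] [-1.79999291e+02 -6.55099642e-03 -1.04243514e+01] [-0.47517218  0.49170694  0.38346488] 0.000611708313313451
0 298.25907088526736 178.46238342332057
0.019 298.45297577438527 174.22143917755983
0.039 298.65992890276357 169.6951134983522
wrist1 1796 [-0.0334 -0.0334 -0.0333 -0.0332 -0.033 ]
wrist6 3387 [-0.0338 -0.0337 -0.0332 -0.0332 -0.0332]
wrist12 1585 [-0.0002 -0.0001 -0.0001 -0.0001 -0.    ]
```

View pics/s13.png

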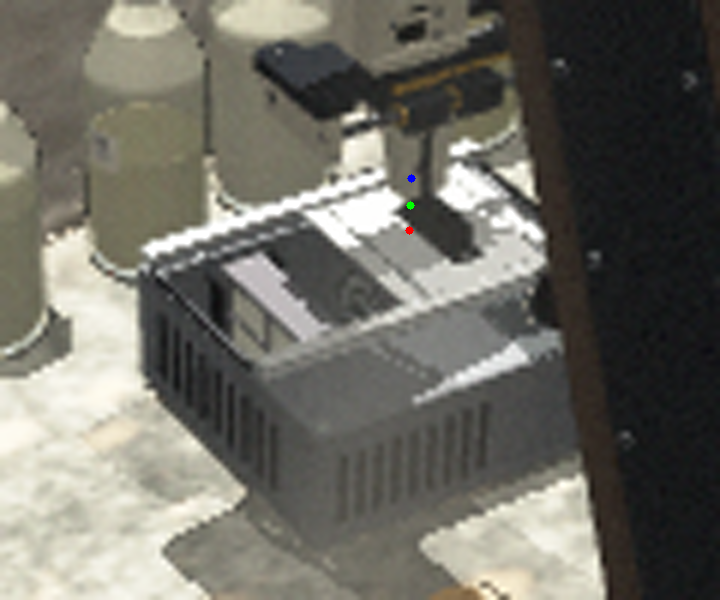

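The fingertips visibly end about 30 mm behind the reported TCP, so the jaws closed above the bar. I'll regrip lower, watching the force.

Emit:
{"fn": "step_arm", "kwargs": {"commands": [[[0,6,0],0],[[0,6,0],0],[[0,6.3,0],0],[[0,0,0],0],[[0,0,8],0],[[0,0,6],0],[[0,0,4],0],[[0,0,0],0]], "gripper": 0.48}}

```text
time_s: 20.78
tcp_pos: [0.5821, -0.2066, 0.0819]
eef_rot: [180.0, 0.1, -10.4]
contact_force: [0.3, -0.6, -0.1]
gripper_width: 0.0459
```

```bash
python3 snap.py 14 wrist scene; python3 -c "
from h import *
i=load('scene14')['img'][140:240,230:350,::-1];cv2.imwrite('pics/s14.png',cv2.resize(i,None,fx=6,fy=6,interpolation=cv2.INTER_CUBIC))"
```

```text
[ 0.58212599 -0.20656306  0.08187129] [ 1.79991444e+02  5.71056526e-02 -1.04453070e+01] [ 0.28479939 -0.62298568 -0.07234892] 0.0459160661716624
```

View pics/s14.png

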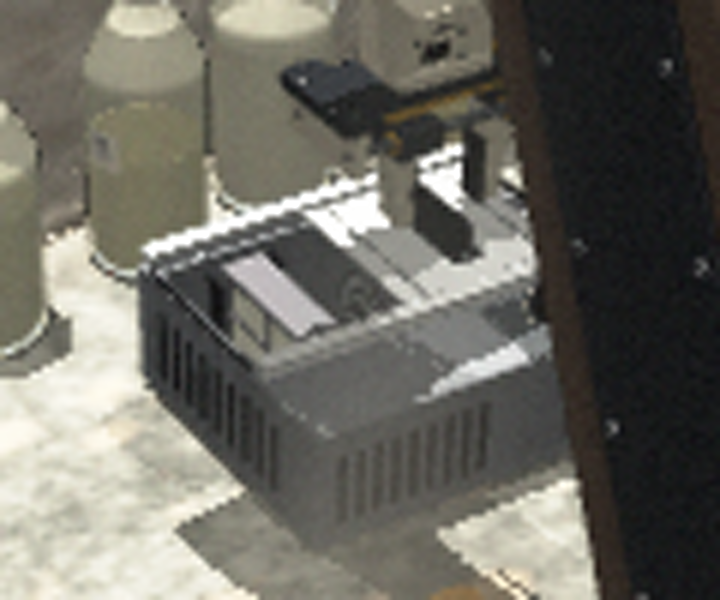

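View pics/wrist14.png

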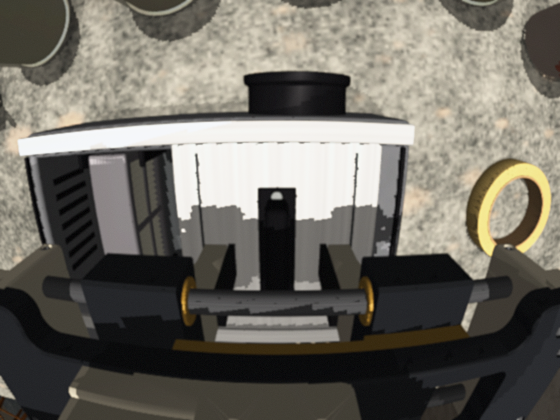

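Emit:
{"fn": "step_arm", "kwargs": {"commands": [[[0,0,3],0],[[0,0,2],0],[[0,0,0],0]]}}

```text
time_s: 21.25
tcp_pos: [0.5822, -0.2067, 0.0773]
eef_rot: [-180.0, 0.0, -10.5]
contact_force: [-0.6, 0.1, 0.9]
gripper_width: 0.0457
```

Emit:
{"fn": "step_arm", "kwargs": {"commands": [[[0,0,0],0],[[0,0,0],0],[[0,0,0],0],[[0,0,0],0],[[0,0,0],0]], "gripper": 1, "grip_force": 20}}

```text
time_s: 21.88
tcp_pos: [0.5824, -0.2067, 0.0775]
eef_rot: [-180.0, -0.0, -10.5]
contact_force: [0.1, 0.7, -0.5]
gripper_width: 0.0118
```

Emit:
{"fn": "step_arm", "kwargs": {"commands": [[[0,-5,0],0],[[0,-12,0],0],[[0,-15,0],0],[[0,-15,0],0],[[0,-15,0],0],[[0,-15,0],0],[[0,-15,0],0],[[0,-10,0],0],[[0,-5,0],0],[[0,0,0],0],[[0,0,0],0]]}}

```text
time_s: 23.25
tcp_pos: [0.6016, -0.1012, 0.0775]
eef_rot: [-180.0, 0.0, -10.5]
contact_force: [-4.5, 3.6, 5.8]
gripper_width: 0.0114
```

Emit:
{"fn": "step_arm", "kwargs": {"commands": [[[0,-2,0],0],[[0,-2,0],0],[[0,-1,0],0],[[0,0,0],0],[[0,0,0],0]]}}

```text
time_s: 23.88
tcp_pos: [0.6023, -0.097, 0.0775]
eef_rot: [180.0, 0.0, -10.5]
contact_force: [-4.4, -1.3, 5.7]
gripper_width: 0.0119
```

```bash
python3 snap.py 15 wrist
```

```text
[ 0.60232327 -0.09701537  0.07746369] [ 1.79967827e+02  3.53985739e-02 -1.04756946e+01] [-4.37065867 -1.27181216  5.70204952] 0.011936441106563013
```

View pics/wrist15.png

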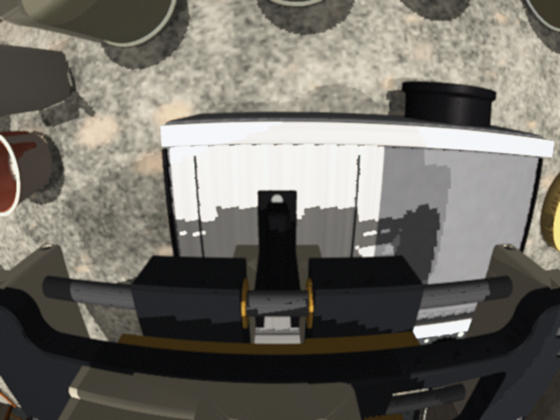

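Emit:
{"fn": "step_arm", "kwargs": {"commands": [[[0,-1.5,0],0],[[0,-1.5,0],0],[[0,0,0],0]]}}

```text
time_s: 24.3
tcp_pos: [0.6022, -0.097, 0.0775]
eef_rot: [179.8, 0.1, -10.5]
contact_force: [-3.8, -15.0, 3.1]
gripper_width: 0.0117
```

Emit:
{"fn": "step_arm", "kwargs": {"commands": [[[0,-1.5,0],0],[[0,-1.5,0],0],[[0,0,0],0]]}}

```text
time_s: 24.68
tcp_pos: [0.6022, -0.0969, 0.0774]
eef_rot: [179.6, 0.1, -10.5]
contact_force: [-3.8, -28.4, 2.3]
gripper_width: 0.0116
```

Emit:
{"fn": "step_arm", "kwargs": {"commands": [[[0,2,0],0],[[0,2,0],0],[[0,1.5,0],0],[[0,0,0],0]]}}

```text
time_s: 25.18
tcp_pos: [0.6023, -0.097, 0.0774]
eef_rot: [179.9, 0.0, -10.5]
contact_force: [-4.4, -3.9, 4.2]
gripper_width: 0.0116
```

Emit:
{"fn": "step_arm", "kwargs": {"commands": [[[0,0,0],0],[[0,0,0],0],[[0,0,0],0],[[0,0,-15],0],[[0,0,-30],0],[[0,0,-40],0],[[-35,44,0],0],[[-35,44,0],0],[[-35,44,0],0],[[0,0,0],10],[[0,0,0],10],[[0,0,0],10],[[0,0,0],10],[[0,0,0],10],[[0,0,0],10],[[0,0,0],10],[[0,0,0],10],[[0,0,0],10],[[0,0,0],0]], "gripper": 0.48}}

```text
time_s: 27.55
tcp_pos: [0.476, -0.2068, 0.1635]
eef_rot: [-179.9, 0.0, -100.4]
contact_force: [1.0, 0.0, 0.0]
gripper_width: 0.0455
```

```bash
python3 snap.py 16 wrist;python3 - <<'E'
from h import *
c=load("wrist16");W,Q=wcloud(c);Z=W[...,2]
k=(Z>.122)&(Z<.135)&(abs(Q[...,1])<.05)&(abs(Q[...,0])<.06);q=Q[k]
print("dial",k.sum(),np.median(Z[k]),cv2.minAreaRect(q[:,:2].astype(np.float32)),q.mean(0))
k=(Z>.113)&(Z<.121)&(Q[...,1]<-.05)&(Q[...,1]>-.16)&(Q[...,0]<-.0)&(Q[...,0]>-.2);q=W[k]
if k.sum(): print("bar",k.sum(),np.median(Z[k]),cv2.minAreaRect(q[:,:2].astype(np.float32)))
E
```

```text
[ 0.4760027 -0.2068114  0.1634778] [-1.79919845e+02  5.88500912e-03 -1.00382063e+02] [1.02307893e+00 8.76720146e-03 6.40214924e-04] 0.04548790222939463
dial 889 0.12804979246809328 ((0.0033040475100278854, 0.001716007012873888), (0.039325907826423645, 0.01290790643543005), 0.37870320677757263) [0.00457058 0.00156657 0.03562434]
```

View pics/wrist16.png

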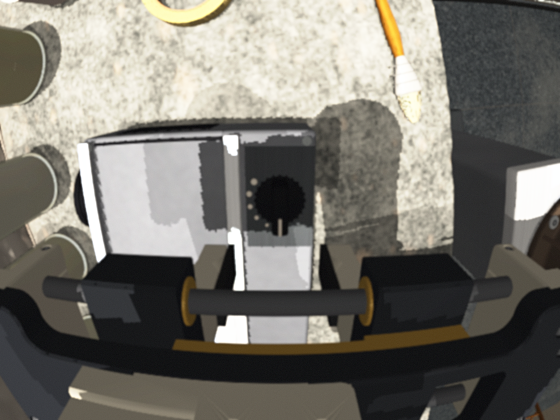

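Emit:
{"fn": "step_arm", "kwargs": {"commands": [[[3.3,1.7,20],0],[[0,0,30],0],[[0,0,18],0],[[0,0,10],0],[[0,0,0],0]]}}

```text
time_s: 28.22
tcp_pos: [0.4732, -0.2098, 0.0843]
eef_rot: [180.0, -0.0, -100.4]
contact_force: [-0.3, -0.8, -0.6]
gripper_width: 0.0456
```

Emit:
{"fn": "step_arm", "kwargs": {"commands": [[[0,0,0],0],[[0,0,0],0],[[0,0,0],0],[[0,0,0],0],[[0,0,0],0]], "gripper": 1, "grip_force": 25}}

```text
time_s: 28.85
tcp_pos: [0.4736, -0.2098, 0.0847]
eef_rot: [-180.0, -0.0, -100.4]
contact_force: [0.3, -0.1, 2.3]
gripper_width: 0.0127
```

Emit:
{"fn": "step_arm", "kwargs": {"commands": [[[0,0,0],5],[[0,0,0],9],[[0,0,0],9],[[0,0,0],9],[[0,0,0],9],[[0,0,0],9],[[0,0,0],9],[[0,0,0],9],[[0,0,0],7],[[0,0,0],0],[[0,0,0],0]]}}

```text
time_s: 30.22
tcp_pos: [0.4729, -0.2091, 0.0847]
eef_rot: [180.0, -0.0, -175.5]
contact_force: [-3.0, 6.2, 5.5]
gripper_width: 0.0126
```

Emit:
{"fn": "step_arm", "kwargs": {"commands": [[[0,0,0],0],[[0,0,0],0],[[0,0,0],0],[[0,0,0],0],[[0,0,-20],0],[[0,0,-40],0],[[0,0,-40],0],[[0,0,-20],0],[[0,0,0],0]], "gripper": 0.48}}

```text
time_s: 31.35
tcp_pos: [0.4743, -0.21, 0.2062]
eef_rot: [-180.0, 0.2, -175.5]
contact_force: [0.2, 0.4, 0.1]
gripper_width: 0.0455
```

```bash
python3 snap.py 17 wrist top;python3 - <<'E'
from h import *
c=load("wrist17");W,Q=wcloud(c);Z=W[...,2]
k=(Z>.122)&(Z<.135)&(abs(Q[...,1])<.05)&(abs(Q[...,0])<.06);q=Q[k]
print("dial",k.sum(),np.median(Z[k]),cv2.minAreaRect(q[:,:2].astype(np.float32)),cv2.minAreaRect(W[k][:,:2].astype(np.float32)))
E
```

```text
[ 0.47432495 -0.20995412  0.20616782] [-179.96096267    0.1947951  -175.45667007] [0.18293122 0.39669962 0.05641917] 0.04547945005220978
dial 682 0.12793935027266212 ((0.0009785294532775879, 0.0008679456077516079), (0.041052717715501785, 0.013364800252020359), 0.2511311173439026) ((0.47356271743774414, -0.20919989049434662), (0.04104753956198692, 0.01336472574621439), 4.295669078826904)
```

View pics/wrist17.png

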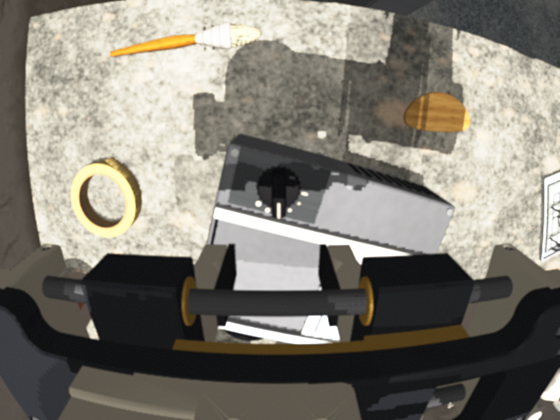

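Emit:
{"fn": "step_arm", "kwargs": {"commands": [[[-30,-20,-20],0],[[-35,-30,-20],0],[[-35,-30,0],0],[[0,0,0],0],[[0,0,0],0]]}}

```text
time_s: 32.08
tcp_pos: [0.5786, -0.2815, 0.2425]
eef_rot: [179.9, -0.2, -175.5]
contact_force: [-0.7, 0.1, 0.4]
gripper_width: 0.0454
```

```bash
python3 snap.py 18 wrist scene;python3 - <<'E'
from h import *
c=load("wrist18");W,Q=wcloud(c);Z=W[...,2]
yw=np.radians(-10.2);ex=np.array([np.cos(yw),np.sin(yw)]);ey=np.array([-ex[1],ex[0]])
k=(Z>.113)&(Z<.125)&(abs(Q[...,1])<.1)&(abs(Q[...,0])<.15)&(W[...,0]>.53);q=W[k]
r=cv2.minAreaRect(q[:,:2].astype(np.float32));print("bar",k.sum(),r,np.array(r[0])@ex,np.array(r[0])@ey)
k=(Z>.122)&(Z<.135)&(W[...,0]<.5)&(abs(Q[...,0])<.2)&(abs(W[...,1]+.209)<.04);q=W[k];print("dial",k.sum(),cv2.minAreaRect(q[:,:2].astype(np.float32)) if k.sum()>5 else "")
E
```

```text
[ 0.57859056 -0.28146038  0.24252749] [ 1.79941897e+02 -1.74158981e-01 -1.75486782e+02] [-0.69758126  0.10277974  0.41201883] 0.04538958485855437
bar 0 ((0.0, 0.0), (0.0, 0.0), 0.0) 0.0 0.0
dial 554 ((0.47382354736328125, -0.2095436453819275), (0.04003458097577095, 0.013848455622792244), 5.643928527832031)
```

View pics/wrist18.png

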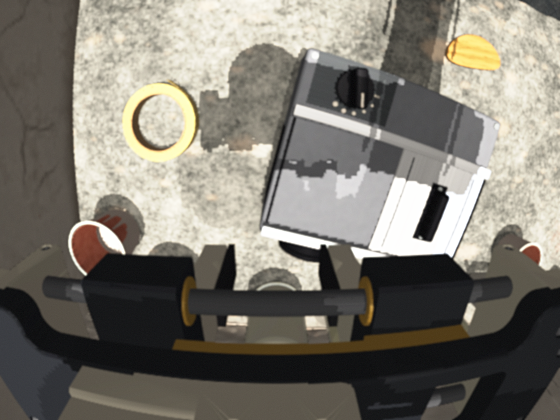

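View pics/scene18.png

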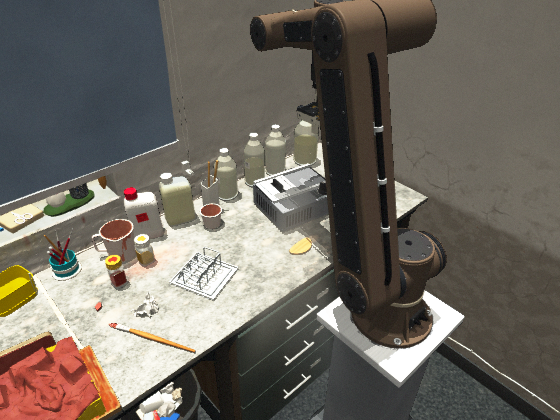

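Run:
```python
from h import *
c=load("wrist18");W,Q=wcloud(c);Z=W[...,2]
yw=np.radians(-10.2);ex=np.array([np.cos(yw),np.sin(yw)]);ey=np.array([-ex[1],ex[0]])
k=np.zeros(Z.shape,bool);k[175:245,405:460]=1;k&=(Z>.112)&(Z<.128);q=W[k]
r=cv2.minAreaRect(q[:,:2].astype(np.float32));p=np.array(r[0]);print("bar",k.sum(),r,p@ex,p@ey)
# bay centre from wrist8
a=load("wrist8")["st"];Rm=R.from_euler("xyz",a["eef_rot"],degrees=True).as_matrix();b=(Rm@[.103,.0034,0]+a["tcp_pos"])[:2];print("bay",b,b@ex,b@ey)
```

```text
bar 595 ((0.6019163131713867, -0.09771637618541718), (0.014673179015517235, 0.06052694842219353), 79.64375305175781) 0.6097074708900829 0.010418165743718186
bay [ 0.60226491 -0.09741147] 0.6099965602443038 0.010779987394328342
```

```bash
python3 -c "
from plant import r,close_job
s=r.get_state();print(s['time_s'],s['contact_force']);print(close_job())"
```

```text
32.175 [-0.3463907  -0.71278764 -0.17379495]
the job is handed in; nothing more can be done
None
```

The filter is back in the bay, the cover is shut and the fan dial is on the third click. I handed the job in at 32.2 s of the 72 s allowed; no verdict is reported.

**What I did**
- I lifted the cassette from the drainer and pivoted it on its lower corner on the bench until it stood on its long edge.
- I gripped it again at its middle and lowered it into the guides.
- I slid the cover to its end stop, then turned the dial clockwise.

**Last checks**
- **Filter:** level in the guides, with its top at 0.0845 m where 0.084 m was expected. I could not check it again once the cover was shut.
- **Cover:** the force rose to 28 N at the end stop, and the bar grip measures about 0.5 mm from the bay's centre.
- **Dial:** the first look after letting go put the turn at about 75.4°, against 75° for the third click. A later oblique look read about 1.3° less.
- **Loose things:** the last pictures show no sign that anything was moved, but I did not measure each one again.
- **Robot:** the arm was clear, with under 1 N of contact force.

**What went wrong or disagreed**
- The visible fingertips end about 30 mm behind the reported TCP. My first grip on the cover bar closed above it, without touching anything. I regripped about 23 mm lower, and the next grips held.
- The last move, made to look at the cover, went to the right instead of the left because of a wrong sign. It touched nothing.

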